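Snap the retaining ring onto the leaning reel spindle

TASK

Take the ring pliers with the retaining ring on their tips off the loading block, squeeze them so that the ring spreads, slide the ring along the leaning spindle right down onto the washer and ease off so that it snaps into the groove and keeps the reel on. Then stand the pliers tips down in the square tool tin and let go. Touch the ring only with the pliers, and leave everything else on the table where it is.

Things in the scene. Friction and masses are not known exactly. Their poses are not given: they have to be found in the camera images.
- groove_seat (a point): Point on the axis of the leaning steel spindle, on the face of the steel washer (52 mm across) that lies on its empty wooden reel (88 mm flanges). Stand fixed. z runs up along the spindle, which leans 32 degrees from vertical towards -x of its stand; y is level. Seated, the ring lies flat on the washer, its centre 2.5 mm above it; any turn about the axis will do.
- spindle_tip (a point): Free end of the spindle, 24 mm along its axis from groove_seat (same axes). From the washer up: groove 17 mm across, 0 to 7 mm; land 22 mm across, 7 to 14 mm; taper from 22 to 12 mm across, 14 to 24 mm.
- ring_center (a point): Long steel retaining ring, 5 mm thick, 27 by 50 mm: two arms on a pin at the closed end (20 mm to -x of this point), notched ends at the gap (20 mm to +x). Point: middle of the mouth at half thickness; z: the ring's axis. It starts flat on the block, a plier pin inside each notch. Fully spread it clears the spindle by about 2 mm all round with this point on the spindle's axis; shut, it may lie 5 mm off.
- ring_l (a joint): Opening of one ring arm (the other opens equally), rad: 0 closed, 0.26 with the pliers fully squeezed. A spring closes it (about 2 to 4 N on each plier pin) and so holds the spread ring on the pins as the pliers are lifted. In the groove it reads 0 to 0.03.
- pliers_grip (a point): Pliers, 144 mm long, 0.12 kg, upright: jaws down, black handles up. Point: centre line at mid handle, 52 mm above the pivots, 119 mm above the block's top at the start. z up to the handles, y the way they close, x away from the ring. Handles 20 mm wide (x), 26 to 78 mm above the pivots; over their backs here 58 mm at rest, 36 mm squeezed, when the backs are parallel.
- pliers_l (a joint): Turn of one plier handle (the other turns equally), rad: 0 at rest, 0.209 at the stop. Squeezing spreads the jaws; 20 N of grip reaches the stop, which spreads the ring just right. A spring (9 N at each handle) opens the handles again: fingers eased to about 57 mm, or until ring_l reads below 0.02, let the ring close while they still hold the pliers; at 0 the hold is lost.
- pliers_tips (a point): Point between the plier pins, on the centre line, 63 mm below the pivots, 115 mm below pliers_grip (same axes); the pins end 3 mm lower. Pins 4 by 3 mm, 5 mm long, below shoulders that push on the ring; once the ring has closed they draw out along the pliers' z. Squeezed, the ring's centre lies about 17 mm from this point to -x of the pliers.
- block_top (a point): Fixed plywood loading block, 100 by 90 mm, 16 mm high; point on its top face under the pliers. A back wall 8 mm to +x (60 mm wide, 85 mm above this point) and a slim steel post inside the ring (5 mm wide, 79 mm above this point, 8 to 31 mm to -x) keep the pliers upright: lift them straight up by at least 85 mm before moving sideways.
- tin: Square open aluminium tool tin, 84 by 84 mm outside, 82 mm high, walls 3 mm, floor 3 mm, empty and fixed; origin at the centre of its underside.
- bead_jar: Bystander: jar with wooden cap, 56 mm across, 75 mm high; origin at its underside.
- bobbin: Bystander: wooden bobbin, 40 mm across, 45 mm high; origin at its underside.
- weight: Bystander: brass cylinder, 44 mm across, 35 mm high; origin at its underside.
- wood_scrap: Bystander: strip of plywood 110 by 30 by 18 mm; origin at its underside.
Things that resemble listed ones, but are neither listed nor needed, are in the scene too. Leave any black or orange look-alike of the part that bears groove_seat alone.

How it is judged:
On the way, in this order (a step that is already met when the one before it is completed fails the run):
1. the ring, spread on the pliers, is lifted clear of the block (z of ring_center in the frame of block_top above 0.06 m and value of joint ring_l above 0.17 rad), for 0.1 s.
2. the ring, still spread, is round the spindle and down on the washer (x of ring_center in the frame of groove_seat between -0.007 and 0.007 m and y of ring_center in the frame of groove_seat between -0.007 and 0.007 m and z of ring_center in the frame of groove_seat between -0.002 and 0.0065 m and angle between the z axis of ring_center and the z axis of groove_seat, either way round below 0.2 rad and value of joint ring_l above 0.12 rad), for 0.05 s.
3. the ring has snapped shut in the groove (x of ring_center in the frame of groove_seat between -0.007 and 0.007 m and y of ring_center in the frame of groove_seat between -0.007 and 0.007 m and z of ring_center in the frame of groove_seat between -0.002 and 0.0065 m and angle between the z axis of ring_center and the z axis of groove_seat, either way round below 0.2 rad and value of joint ring_l below 0.06 rad), for 0.2 s.
At the end, for the whole second after the job is handed in: The ring is shut in the spindle's groove, flat on the washer (centred within 7 mm, within 11 degrees, centre no more than 6.5 mm above the washer); the pliers stand tips down in the tin, leaning less than 57 degrees, and are let go (all of step 3 and x of pliers_tips in the frame of tin between -0.042 and 0.042 m and y of pliers_tips in the frame of tin between -0.042 and 0.042 m and z of pliers_tips in the frame of tin between 0 and 0.035 m and angle between pliers_grip's own z axis and vertical below 1 rad and horizontal distance between pliers_grip and tin below 0.1 m and height (world z) of pliers_grip above 0.06 m); the robot touches nothing.
It fails at once if the fingers touch the ring (contact force between the fingers and ring above 1 N).
It fails at once if a bystander is pushed more than 20 mm from its place (distance of any of bead_jar, bobbin, weight, wood_scrap from where it was at the start of the episode above 0.02 m).
It also fails if it takes over 72 s, if anything falls off the work surface, if the arm or the gripper's body presses on something with over 40 N, if the wrist force passes 120 N, or if a joint passes its speed limit or range.

ROBOT

A 6-joint arm with a two-finger parallel gripper is mounted at the origin on the work surface. World frame = base frame: x ahead of the robot, y to its left, z up, the work surface at z = 0. Lengths are in m, angles in rad, forces in N, time in s.
With the tool pointing down it reaches from about 0.3 to 0.775 m from the base axis. Payload 14.6 kg.
Tool frame: the origin (TCP) lies at the very end of the fingers, on their centre line; the grasp point (between the pads) lies 19 mm behind it; z points along the fingers, y is the direction in which the jaws open and shut (so a half turn about z gives the same grasp; the last joint's range is limited). The gripper opens to 94 mm and grips with 3 to 60 N. Pads are 16 mm wide; open, the fingers measure 119 mm over their backs; the gripper's body (75 mm by 177 mm) begins 78 mm behind the grasp point.
Start: joints at [1.145, 0.3, 1.521, -0, 1.321, -0.067], TCP at [0.193, 0.515, 0.205] pointing down, gripper open.
Joint ranges: [-3.03, 3.03], [-0.79, 2.21], [0.23, 2.52], [-1.04, 4.18], [0, 3.07], [-2.55, 2.55]. Speed limits (rad/s): [2.22, 2.22, 2.57, 3.14, 3.14, 3.14].

INTERFACE

Orientations are given as [roll, pitch, yaw] about the fixed x, y, z axes, in that order (R = Rz(yaw) Ry(pitch) Rx(roll)).
In Python, from station import get_obs, vision, hand_in gives the robot as it stands.
- The arm moves only by the tool play_rows, never from a script. Its argument "moves" is a list of rows, each an object with "claw": the opening, from 0 (shut) to 1 (fully open); "linear": the shift along the tool's x, y, z in mm, a list of three; "turn": the turn, a rotation vector about the tool's x, y, z in rad, a list of three. In form: [{"claw": claw, "linear": [tx, ty, tz], "turn": [ax, ay, az]}, ...]. A call has 1 to 8 rows; each row is the pose to reach, as a shift and turn from the pose measured when the call began, along the tool's axes at that moment; what a row does not reach only later rows make up. A row lasts 1/8 s, in which the tool goes at most 62.5 mm and 10.7 degrees, less where a joint would pass 70% of its speed; a pose out of reach is approached as far as the arm can. A call with a gripper value outside its range is refused whole. The fingers move at their own pace and stop on an object; "force" is the grip in N (left out, the last holds). Time passes only in rows, so rows that repeat a pose let the fingers close. It gives the time, the measured TCP pose, the force and the opening at its end, in the units of the state.
- get_obs(): the state, without advancing time (a new reading comes with each control period).
- vision.camera(name): name is "scene" or "top" or "wrist"; returns the picture (420x560x3 uint8, blue, green, red); there is no depth.
- vision.camera_info(name): a dict with "camera_matrix" (3x3 intrinsics, pixels), "rvec" (rotation vector, rad) and "tvec" (3), from world to camera coordinates, as OpenCV has them; the wrist camera has in their place "mount" (4x4, takes a point from camera to tool coordinates, whose origin is the TCP and whose axes are the flange's). Camera axes: x right, y down, z forward; pixel columns grow to the right and rows downward; lengths in m; the calibration is good to about 2 mm. The wrist camera is an equidistant fisheye: a pixel r from the principal point sees the ray r / f radians off the axis. A picture is of the moment at which its call begins: read the wrist's pose just before it. camera_info takes no time and is no camera call.
- hand_in(): hands the job in, once; it reports no verdict.
The state is a dict: "time_s": time; "qpos": joint angles; "joint_vel": joint speeds; "tau": joint torques, N m; "ee_pos": TCP position; "eef_rot": TCP orientation; "force": force on the tool from outside, world axes, zero at the start; "moment": the same for the moment, N m; "grip_width": finger opening in m.
Only numpy, scipy, OpenCV 4.12 (cv2) and the standard library are available. Lean on these libraries where they do the work, as an engineer would, in place of code of your own. Each camera call takes 0.05 s, during which the arm holds its last target.

## Working session

There is one attempt and no reset: what is moved stays moved. The work goes in short steps, Python scripts to look and compute and a tool call to move; the robot and the scene stay as the last step left them, time stands still between calls to the robot, and variables do not carry over. Pictures are saved under pics/ and viewed, and the job is handed in when it is done.

Besides the shell and the picture viewer there is one more tool, called after "Emit:" as name([rows], argument=value, ...), one row to a line, values as JSON. play_rows: Moves the arm, as the interface text tells. Its arguments: {"type":"object","properties":{"moves":{"type":"array","items":{"type":"object","properties":{"claw":{"type":"number"},"linear":{"type":"array","items":{"type":"number"}},"turn":{"type":"array","items":{"type":"number"}}}}},"force":{"type":"number"}},"required":["moves"]}

```bash
ls; mkdir -p pics; python3 - <<'E'
from station import get_obs, vision
import cv2,numpy as np
print(get_obs())
for n in ["scene","top","wrist"]:
    cv2.imwrite(f"pics/{n}0.png",vision.camera(n)); print(n,vision.camera_info(n))
E
```

```text
pics
{'time_s': 0.0, 'qpos': array([ 1.14541020e+00,  3.00489973e-01,  1.52158212e+00,  2.66110377e-05,
        1.32069129e+00, -6.66125585e-02]), 'joint_vel': array([ 2.78732804e-04, -2.04462417e-04,  1.72400932e-05,  8.08450234e-04,
       -1.75280692e-03,  9.13009643e-04]), 'tau': array([-1.62751392e-03, -5.31807268e+01, -3.52738488e+01,  7.07937218e-02,
        2.43371405e-02, -1.50975757e-04]), 'ee_pos': array([0.19301406, 0.51474113, 0.20487554]), 'eef_rot': array([-3.14042623e+00, -1.03645937e-04,  2.78281242e+00]), 'force': array([ 0.29325513,  0.26480048, -0.66841435]), 'moment': array([-0.0682543,  0.0300831,  0.0167831]), 'grip_width': 0.0938740403451326}
scene {'camera_matrix': array([[427.84173037,   0.        , 281.72828743],
       [  0.        , 427.84173037, 205.01492566],
       [  0.        ,   0.        ,   1.        ]]), 'rvec': array([ 1.13673702,  2.31742569, -1.02547861]), 'tvec': array([ 0.31687374, -0.17537292,  1.31892125])}
top {'camera_matrix': array([[506.05505478,   0.        , 274.17647041],
       [  0.        , 506.05505478, 213.8581859 ],
       [  0.        ,   0.        ,   1.        ]]), 'rvec': array([ 2.20864545, -2.15833071,  0.10031439]), 'tvec': array([-0.009284  ,  0.52546467,  1.24612638])}
wrist {'camera_matrix': array([[325.1922621 ,   0.        , 284.512174  ],
       [  0.        , 325.1922621 , 203.85049197],
       [  0.        ,   0.        ,   1.        ]]), 'mount': array([[ 3.96566391e-04, -9.62995883e-01, -2.69515811e-01,
         8.01197709e-02],
       [ 9.99999822e-01,  2.61453721e-04,  5.37213246e-04,
         8.19914605e-04],
       [-4.46868232e-04, -2.69515976e-01,  9.62995815e-01,
        -1.78676008e-01],
       [ 0.00000000e+00,  0.00000000e+00,  0.00000000e+00,
         1.00000000e+00]])}
```

View pics/scene0.png

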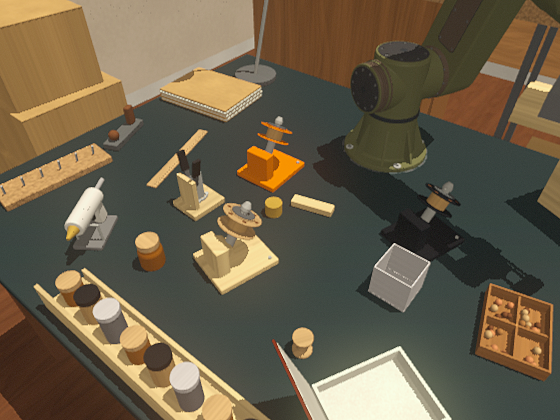

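View pics/top0.png

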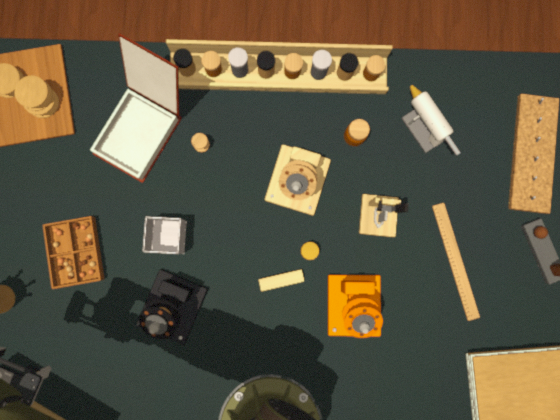

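View pics/wrist0.png

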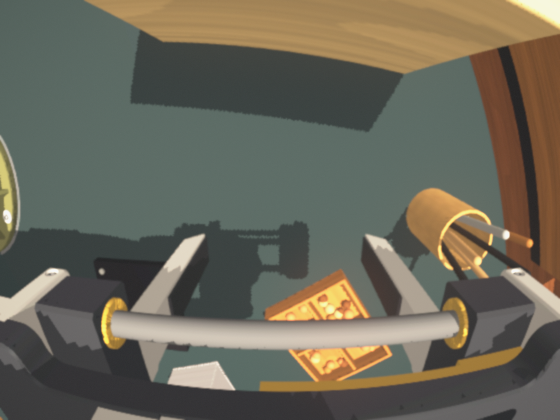

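```bash
cat > h.py <<'E'
import numpy as np, cv2
from scipy.spatial.transform import Rotation as Ro
from station import get_obs, vision
def cam(n):
    i=vision.camera_info(n); return i['camera_matrix'],Ro.from_rotvec(i['rvec']).as_matrix(),np.array(i['tvec'])
def proj(n,P):
    K,R,t=cam(n); p=(R@np.atleast_2d(P).T).T+t; q=(K@p.T).T; return q[:,:2]/q[:,2:]
def ray(n,uv):
    K,R,t=cam(n); d=R.T@np.linalg.inv(K)@np.array([uv[0],uv[1],1.]); return -R.T@t,d/np.linalg.norm(d)
def atz(n,uv,z):
    o,d=ray(n,uv); return o+d*(z-o[2])/d[2]
def tri(obs):
    A=np.zeros((3,3));b=np.zeros(3)
    for n,uv in obs:
        o,d=ray(n,uv) if isinstance(n,str) else n(uv); M=np.eye(3)-np.outer(d,d);A+=M;b+=M@o
    return np.linalg.solve(A,b)
def tcp():
    s=get_obs(); T=np.eye(4); T[:3,:3]=Ro.from_euler('xyz',s['eef_rot']).as_matrix();T[:3,3]=s['ee_pos'];return T
def wray(T):
    i=vision.camera_info('wrist');K=i['camera_matrix'];M=T@np.array(i['mount'])
    def f(uv):
        v=np.array([(uv[0]-K[0,2])/K[0,0],(uv[1]-K[1,2])/K[1,1]]);r=np.linalg.norm(v)
        d=np.array([*(v/r*np.sin(r)),np.cos(r)]);return M[:3,3],M[:3,:3]@d
    return f
def wproj(T,P):
    i=vision.camera_info('wrist');K=i['camera_matrix'];M=np.linalg.inv(T@np.array(i['mount']))
    P=np.atleast_2d(P);p=P@M[:3,:3].T+M[:3,3];th=np.arctan2(np.hypot(p[:,0],p[:,1]),p[:,2]);ph=np.arctan2(p[:,1],p[:,0])
    return np.c_[K[0,2]+K[0,0]*th*np.cos(ph),K[1,2]+K[1,1]*th*np.sin(ph)]
def zoom(img,x0,y0,w,h,name):
    c=img[y0:y0+h,x0:x0+w];s=min(800/w,600/h);cv2.imwrite('pics/'+name,cv2.resize(c,None,fx=s,fy=s,interpolation=cv2.INTER_CUBIC));print(name,'scale',s)
E
python3 - <<'E'
from h import *
t=cv2.imread('pics/top0.png');s=cv2.imread('pics/scene0.png')
zoom(t,255,130,160,120,'ta.png');zoom(s,160,140,133,100+50,'sa.png')
zoom(s,165,140,80,80,'sb.png');zoom(t,130,205,70,60,'tt.png')
for n,uv,z in [('pl',(390,205),.1),('tin',(165,235),.04),('blk',(378,216),0.016),('ree',(298,183),.08)]: print(n,atz('top',uv,z))
E
```

```text
ta.png scale 5.0
sa.png scale 4.0
sb.png scale 7.5
tt.png scale 10.0
pl [ 0.54642681 -0.26922622  0.1       ]
tin [0.46566358 0.26979313 0.04      ]
blk [ 0.52673828 -0.25903851  0.016     ]
ree [ 0.5964418  -0.05224403  0.08      ]
```

View pics/ta.png

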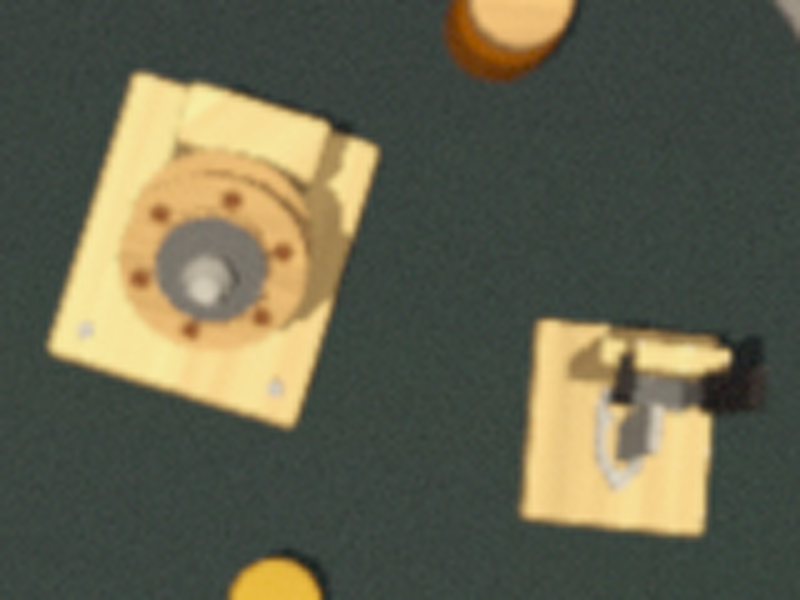

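View pics/sa.png

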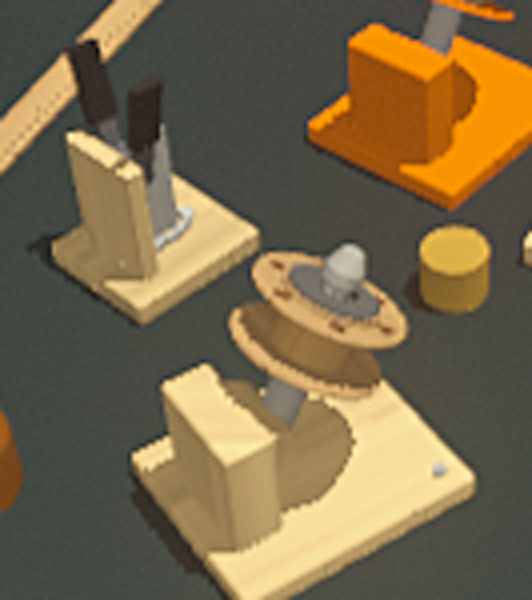

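View pics/sb.png

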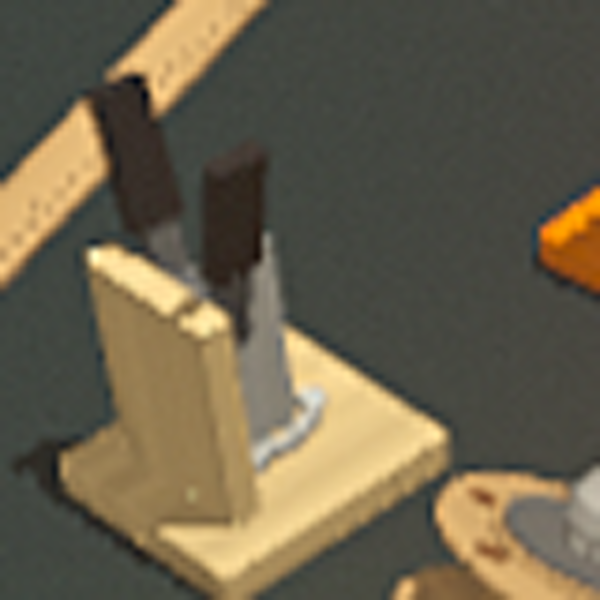

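View pics/tt.png

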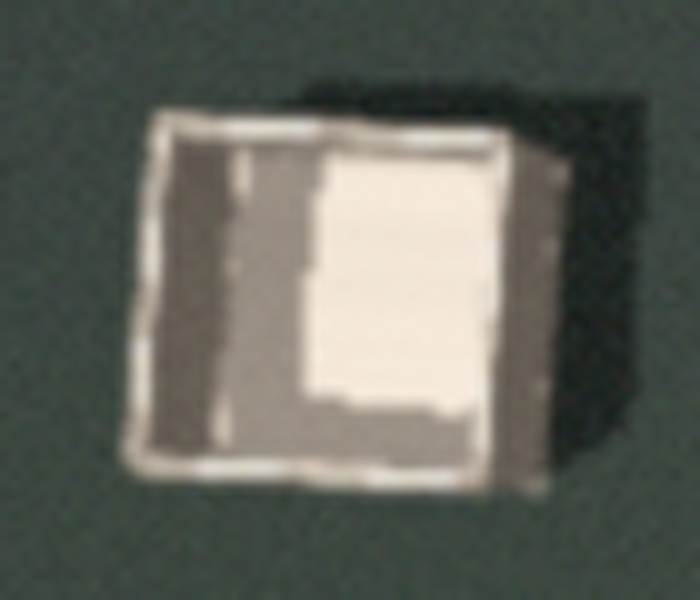

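```bash
python3 - <<'E'
from h import *
def g(p): return (255+(p[0]+.5)/5-.5,130+(p[1]+.5)/5-.5)
# block corners at z=.016
for p in [(538,318),(715,336),(704,535),(522,518)]: print(atz('top',g(p),.016))
print('stand')
for p in [(137,75),(379,149),(295,430),(50,350)]: print(atz('top',g(p),.016))
def gs(p): return (160+(p[0]+.5)/4-.5,140+(p[1]+.5)/4-.5)
P=tri([('top',g((207,279))),('scene',gs((348,252)))]);print('tip?',P,proj('top',P),proj('scene',P))
W=tri([('top',g((212,269))),('scene',gs((343,290)))]);print('washer?',W)
def gt(p): return (130+(p[0]+.5)/10-.5,205+(p[1]+.5)/10-.5)
for p in [(158,115),(512,132),(485,485),(130,470)]: print('tin',atz('top',gt(p),.082))
E
```

```text
[ 0.58366316 -0.21866424  0.016     ]
[ 0.57663501 -0.30844399  0.016     ]
[ 0.47582013 -0.30315167  0.016     ]
[ 0.48225427 -0.21144682  0.016     ]
stand
[ 0.70336268 -0.01313388  0.016     ]
[ 0.66824833 -0.13698062  0.016     ]
[ 0.52394299 -0.09656846  0.016     ]
[0.56152088 0.02774133 0.016     ]
tip? [ 0.58015159 -0.04455852  0.15916675] [[296.45633038 185.06430352]] [[247.23361582 202.68635928]]
washer? [ 0.58683005 -0.04634858  0.13627997]
tin [0.50812362 0.30959265 0.082     ]
tin [0.5060364  0.22540691 0.082     ]
tin [0.42218338 0.22861639 0.082     ]
tin [0.4238182  0.31253012 0.082     ]
```

```bash
cat >> h.py <<'E'
def rel(pos,R,T=None):
    T=tcp() if T is None else T
    l=T[:3,:3].T@(np.array(pos)-T[:3,3])*1000; w=Ro.from_matrix(T[:3,:3].T@R).as_rotvec(); return np.round(l,1),np.round(w,4)
def down(yaw): return Ro.from_euler('xyz',[np.pi,0,yaw]).as_matrix()
E
python3 - <<'E'
from h import *
print(rel([.585,-.046,.29],down(3.07)))
E
```

```text
(array([-563.9, -387.5,  -84.7]), array([-8.000e-04, -2.000e-04, -2.872e-01]))
```

Emit:
play_rows([
  {"claw": 1, "linear": [-50, -35, -40], "turn": [0, 0, -0.04]},
  {"claw": 1, "linear": [-100, -70, -85], "turn": [0, 0, -0.08]},
  {"claw": 1, "linear": [-150, -104, -85], "turn": [0, 0, -0.12]},
  {"claw": 1, "linear": [-200, -138, -85], "turn": [0, 0, -0.16]},
  {"claw": 1, "linear": [-250, -172, -85], "turn": [0, 0, -0.2]},
  {"claw": 1, "linear": [-300, -206, -85], "turn": [0, 0, -0.24]},
  {"claw": 1, "linear": [-350, -240, -85], "turn": [0, 0, -0.287]},
  {"claw": 1, "linear": [-400, -275, -85], "turn": [0, 0, -0.287]},
])

```text
time_s: 1.15
ee_pos: [0.467, 0.122, 0.2902]
eef_rot: [-3.141, -0.0, 3.07]
force: [0.2, 1.1, 0.5]
grip_width: 0.0942
```

```bash
python3 - <<'E'
from h import *
print(rel([.585,-.046,.29],down(3.07)))
E
```

```text
(array([-129.6, -159.2,    0.3]), array([-0.0007, -0.0002,  0.0005]))
```

Emit:
play_rows([
  {"claw": 1, "linear": [-32, -40, 0], "turn": [0, 0, 0]},
  {"claw": 1, "linear": [-65, -80, 0], "turn": [0, 0, 0]},
  {"claw": 1, "linear": [-98, -120, 0], "turn": [0, 0, 0]},
  {"claw": 1, "linear": [-130, -159, 0], "turn": [0, 0, 0]},
  {"claw": 1, "linear": [-130, -159, 0], "turn": [0, 0, 0]},
])

```text
time_s: 1.78
ee_pos: [0.5861, -0.0483, 0.2889]
eef_rot: [-3.141, -0.002, 3.067]
force: [0.7, -0.1, -0.7]
grip_width: 0.094
```

```bash
python3 - <<'E'
from h import *
T=tcp();np.save('T1.npy',T);im=vision.camera('wrist');cv2.imwrite('pics/w1.png',im);print(T.round(4),np.abs(get_obs()['joint_vel']).max())
E
```

```text
[[-9.972e-01  7.420e-02 -2.300e-03  5.861e-01]
 [ 7.420e-02  9.972e-01 -6.000e-04 -4.830e-02]
 [ 2.200e-03 -8.000e-04 -1.000e+00  2.889e-01]
 [ 0.000e+00  0.000e+00  0.000e+00  1.000e+00]] 0.03791774617309054
```

View pics/w1.png

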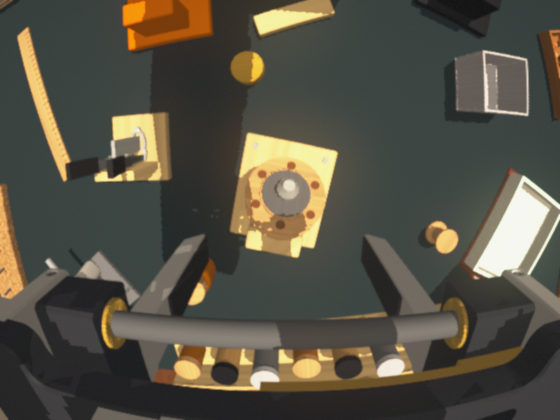

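```bash
python3 - <<'E'
from h import *
im=cv2.imread('pics/w1.png');zoom(im,225,125,120,140,'w1a.png')
zoom(im,90,100,100,90,'w1b.png')
E
```

```text
w1a.png scale 4.285714285714286
w1b.png scale 6.666666666666667
```

View pics/w1a.png

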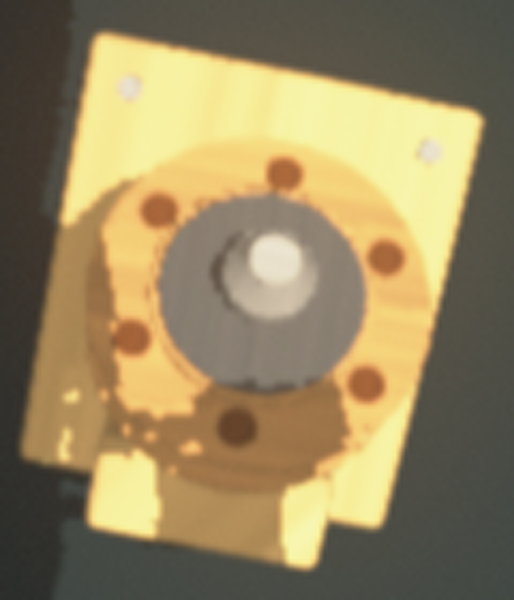

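View pics/w1b.png

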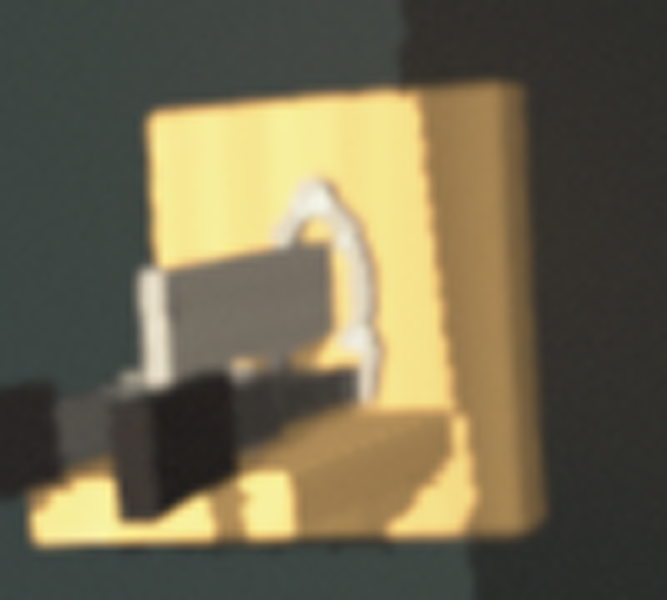

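```bash
python3 - <<'E'
from h import *
im=cv2.imread('pics/top0.png');zoom(im,275,160,50,45,'t2.png')
im=cv2.imread('pics/scene0.png');zoom(im,218,192,50,40,'s2.png')
E
```

```text
t2.png scale 13.333333333333334
s2.png scale 15.0
```

View pics/t2.png

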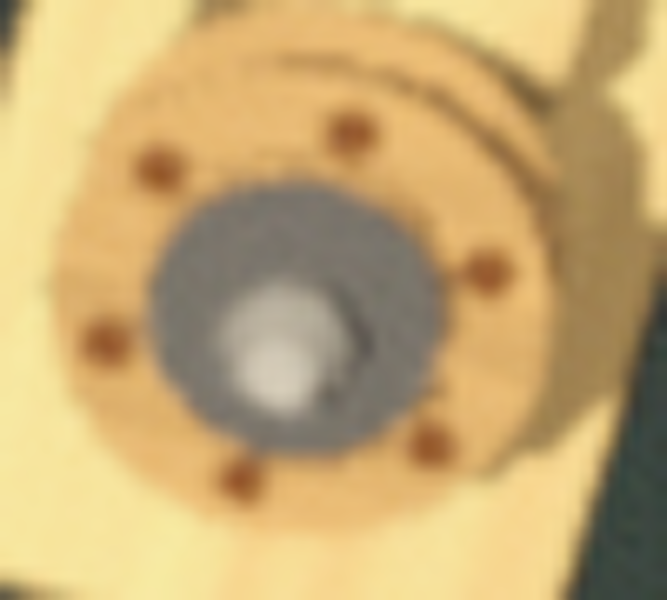

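View pics/s2.png

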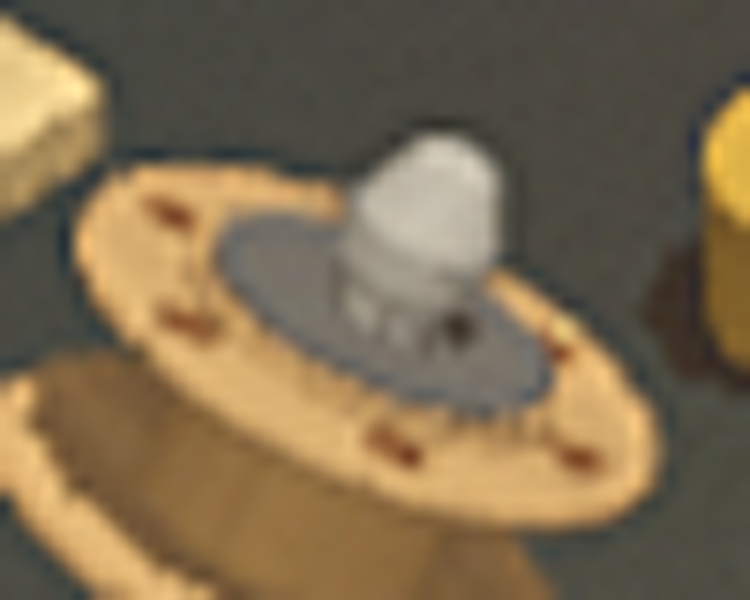

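```bash
cat > fit1.py <<'E'
from h import *
from scipy.optimize import least_squares
T1=np.load('T1.npy')
def un(p,x0,y0,s): return np.array([x0+(p[0]+.5)/s-.5,y0+(p[1]+.5)/s-.5])
def axes(yaw):
    z=np.array([-np.sin(np.radians(32)),0,np.cos(np.radians(32))]);y=np.array([0,1.,0]);x=np.cross(y,z)
    return Ro.from_euler('z',yaw).as_matrix()@np.c_[x,y,z]
a=np.linspace(0,2*np.pi,181);c=np.c_[np.cos(a),np.sin(a),0*a]
P={'top':lambda X:proj('top',X),'scene':lambda X:proj('scene',X),'w':lambda X:wproj(T1,X)}
D={'top':((275,160,40/3),152,446,182,460,(270,380)),'w':((225,125,600/140),160,366,195,392,(273,259)),'scene':((218,192,15),217,553,None,412,None)}
def res(p,cams):
    A=axes(p[3]);r=[(p[3]+.276)*100]
    for n in cams:
        g,l,rt,t,b,tip=D[n];o=lambda x,i:un((x,x),*g)[i]
        q=P[n](p[:3]+26e-3*c@A.T)
        r+=[q[:,0].min()-o(l,0),q[:,0].max()-o(rt,0),q[:,1].max()-o(b,1)]
        if t: r.append(q[:,1].min()-o(t,1))
        if tip: r+=list(P[n](p[:3]+.024*A[:,2]+0*c[:1])[0]-un(tip,*g))
    return np.array(r)
if __name__=='__main__':
  for cams in (['top'],['w'],['top','w'],['top','scene'],['top','w','scene']):
    f=least_squares(res,[.587,-.046,.136,-.276],args=(cams,));print(cams,f.x.round(4),f.fun.round(2))
E
python3 fit1.py
```

```text
['top'] [ 0.5885 -0.0468  0.121  -0.2763] [-0.03 -0.46 -0.22  0.05  0.15  0.66 -0.2 ]
['w'] [ 0.5886 -0.0456  0.128  -0.2755] [ 0.05 -0.15 -0.19 -0.05 -0.1   0.32  0.14]
['top', 'w'] [ 0.5879 -0.0457  0.1304 -0.2759] [ 0.01 -0.8  -0.38 -0.19 -0.27  0.4  -0.5  -0.46 -0.15 -0.   -0.37  0.2
 -0.05]
['top', 'scene'] [ 0.5876 -0.0475  0.1355 -0.2766] [-0.06  0.06  0.59 -0.31 -0.48  1.33 -0.65  0.99  1.27  0.25]
['top', 'w', 'scene'] [ 0.5872 -0.046   0.1347 -0.276 ] [ 0.   -0.6  -0.09 -0.14 -0.29  0.64 -0.47 -1.12 -0.21  0.69 -0.27 -0.14
  0.26  1.65  1.92  0.73]
```

```bash
python3 - <<'E'
from h import *
print(rel([.545,-.262,.28],down(np.pi-.068)))
E
```

```text
(array([  24.7, -217.6,    9.5]), array([-0.0005, -0.0018, -0.005 ]))
```

Emit:
play_rows([
  {"claw": 1, "linear": [6, -54, 2], "turn": [0, 0, 0]},
  {"claw": 1, "linear": [12, -108, 4], "turn": [0, 0, 0]},
  {"claw": 1, "linear": [18, -162, 7], "turn": [0, 0, 0]},
  {"claw": 1, "linear": [25, -218, 9], "turn": [0, -0.002, -0.005]},
  {"claw": 1, "linear": [25, -218, 9], "turn": [0, -0.002, -0.005]},
  {"claw": 1, "linear": [25, -218, 9], "turn": [0, -0.002, -0.005]},
])

```text
time_s: 2.58
ee_pos: [0.5448, -0.2611, 0.2807]
eef_rot: [-3.141, 0.0, 3.074]
force: [0.8, 0.7, 0.3]
grip_width: 0.0941
```

```bash
python3 - <<'E'
from h import *
T=tcp();np.save('T2.npy',T);im=vision.camera('wrist');cv2.imwrite('pics/w2.png',im);print(T.round(4),np.abs(get_obs()['joint_vel']).max())
zoom(im,210,90,150,130,'w2a.png')
E
```

```text
[[-9.977e-01  6.720e-02  4.000e-04  5.448e-01]
 [ 6.720e-02  9.977e-01 -3.000e-04 -2.611e-01]
 [-4.000e-04 -3.000e-04 -1.000e+00  2.807e-01]
 [ 0.000e+00  0.000e+00  0.000e+00  1.000e+00]] 0.007970126553911614
w2a.png scale 4.615384615384615
```

View pics/w2.png

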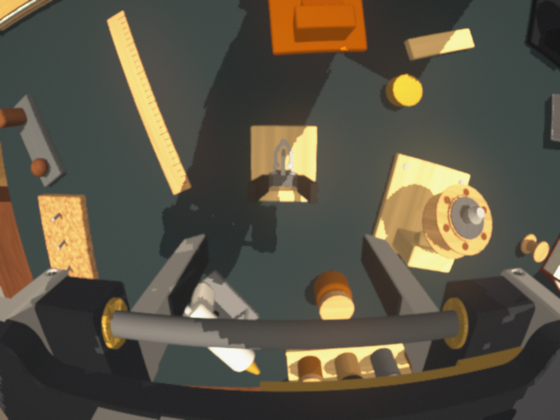

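View pics/w2a.png

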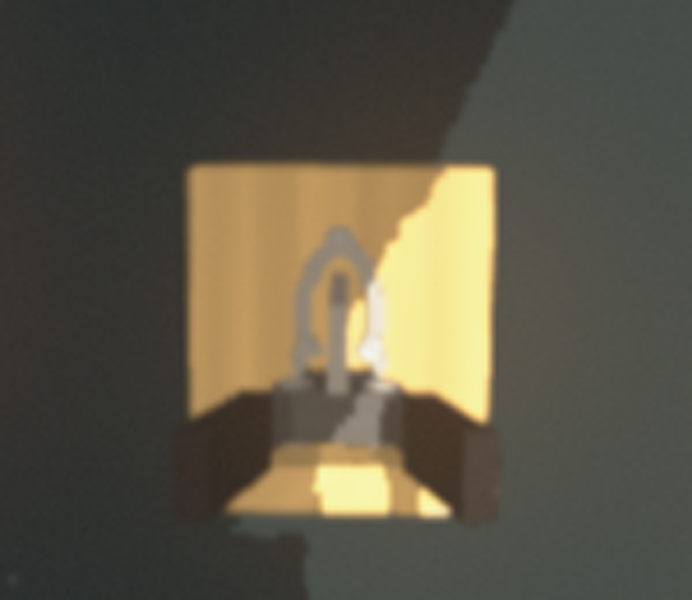

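```bash
python3 - <<'E'
from h import *
T=np.load('T2.npy');f=wray(T);s=600/130
def at(p,z):
    uv=(210+(p[0]+.5)/s-.5,90+(p[1]+.5)/s-.5);o,d=f(uv);return o+d*(z-o[2])/d[2]
for n,p,z in [('hl front',(174,432),.161),('hl back',(183,520),.161),('hr front',(499,432),.161),('hr back',(492,520),.161),('ringend',(340,228),.019),('post base far',(340,275),.095),('post near',(340,305),.095),('wall top L',(272,447),.101),('wall top R',(408,447),.101),('blk tl',(188,165),.016),('blk tr',(495,165),.016)]:
    X=at(p,z);print(n,X.round(4),(T[:3,:3].T@(X-T[:3,3])).round(4))
E
```

```text
hl front [ 0.5262 -0.2936  0.161 ] [ 0.0164 -0.0336  0.1197]
hl back [ 0.5448 -0.2935  0.161 ] [-0.0022 -0.0323  0.1198]
hr front [ 0.5306 -0.2274  0.161 ] [0.0164 0.0327 0.1197]
hr back [ 0.5491 -0.2297  0.161 ] [-0.0022  0.0317  0.1197]
ringend [ 0.4976 -0.2582  0.019 ] [ 4.730e-02 -2.000e-04  2.617e-01]
post base far [ 0.5035 -0.2583  0.095 ] [4.140e-02 1.000e-04 1.857e-01]
post near [ 0.5109 -0.2588  0.095 ] [3.410e-02 1.000e-04 1.857e-01]
wall top L [ 0.5439 -0.2777  0.101 ] [-0.0002 -0.0166  0.1797]
wall top R [ 0.5461 -0.2445  0.101 ] [-1.000e-04  1.670e-02  1.797e-01]
blk tl [ 0.4759 -0.3015  0.016 ] [ 0.0661 -0.0448  0.2647]
blk tr [ 0.4819 -0.2115  0.016 ] [0.0661 0.0453 0.2647]
```

Emit:
play_rows([
  {"claw": 1, "linear": [7.5, 0, 40], "turn": [0, 0, 0]},
  {"claw": 1, "linear": [7.5, 0, 80], "turn": [0, 0, 0]},
  {"claw": 1, "linear": [7.5, 0, 115], "turn": [0, 0, 0]},
  {"claw": 1, "linear": [7.5, 0, 145], "turn": [0, 0, 0]},
  {"claw": 1, "linear": [7.5, 0, 164.5], "turn": [0, 0, 0]},
  {"claw": 1, "linear": [7.5, 0, 164.5], "turn": [0, 0, 0]},
  {"claw": 1, "linear": [7.5, 0, 164.5], "turn": [0, 0, 0]},
])

```text
time_s: 3.5
ee_pos: [0.5383, -0.2597, 0.1176]
eef_rot: [-3.141, 0.002, 3.076]
force: [0.2, -0.5, 0.5]
grip_width: 0.0942
```

```bash
python3 - <<'E'
from h import *
T=tcp();np.save('T3.npy',T);im=vision.camera('wrist');cv2.imwrite('pics/w3.png',im);print(T.round(4))
zoom(im,160,40,240,220,'w3a.png')
E
```

```text
[[-0.9979  0.0653  0.0019  0.5383]
 [ 0.0653  0.9979 -0.0012 -0.2597]
 [-0.002  -0.001  -1.      0.1176]
 [ 0.      0.      0.      1.    ]]
w3a.png scale 2.727272727272727
```

View pics/w3a.png

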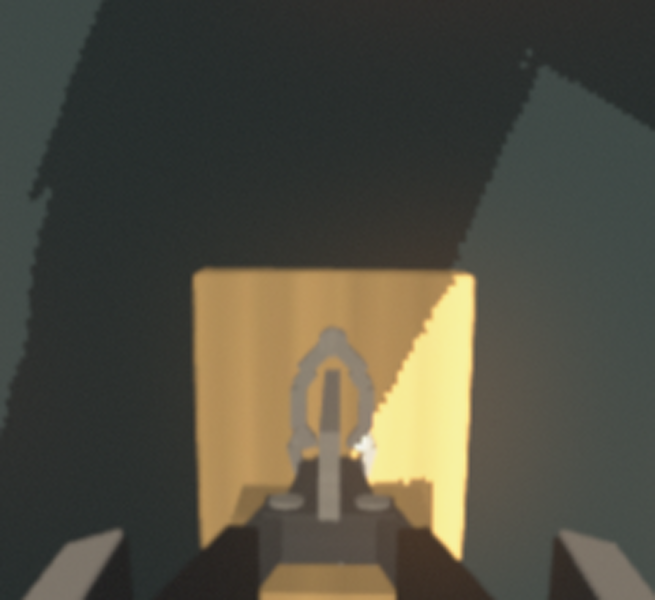

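Emit:
play_rows([
  {"claw": 0.5, "linear": [0, 0, 1], "turn": [0, -0.002, 0]},
  {"claw": 0, "linear": [0, 0, 1], "turn": [0, -0.002, 0]},
  {"claw": 0, "linear": [0, 0, 1], "turn": [0, -0.002, 0]},
  {"claw": 0, "linear": [0, 0, 1], "turn": [0, -0.002, 0]},
  {"claw": 0, "linear": [0, 0, 1], "turn": [0, -0.002, 0]},
  {"claw": 0, "linear": [0, 0, 1], "turn": [0, -0.002, 0]},
], force=35)

```text
time_s: 4.3
ee_pos: [0.5394, -0.2615, 0.1191]
eef_rot: [-3.137, 0.009, 3.076]
force: [-1.8, -7.6, 16.3]
grip_width: 0.0376
```

```bash
python3 - <<'E'
from h import *
T=tcp();im=vision.camera('wrist');cv2.imwrite('pics/w4.png',im);print(T.round(4),get_obs()['grip_width'],get_obs()['force'])
zoom(im,160,80,240,180,'w4a.png')
E
```

```text
[[-0.9978  0.0658  0.0082  0.5394]
 [ 0.0658  0.9978 -0.0052 -0.2615]
 [-0.0085 -0.0047 -1.      0.1191]
 [ 0.      0.      0.      1.    ]] 0.03466202028058297 [-0.08377021  1.55675227 15.12994644]
w4a.png scale 3.3333333333333335
```

View pics/w4a.png

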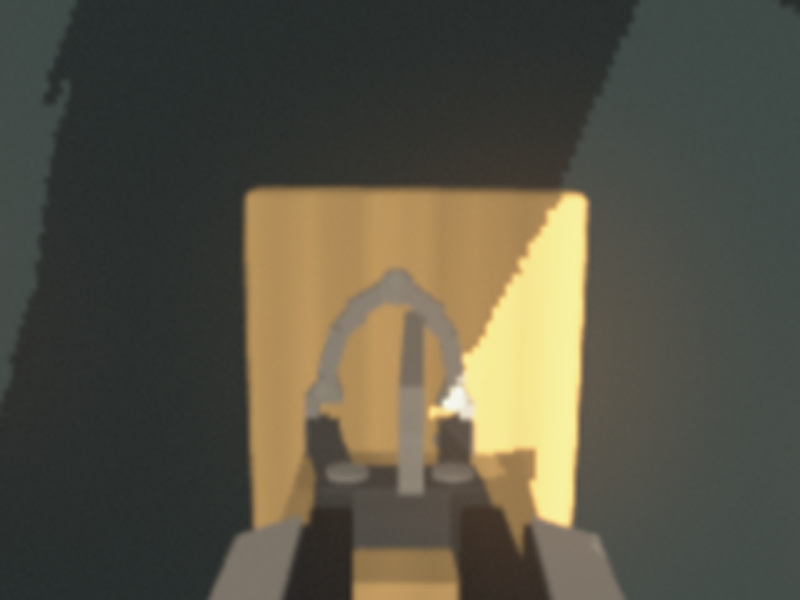

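```bash
python3 - <<'E'
from h import *
print(rel([.5394,-.2615,.119],down(3.076)),rel([.5394,-.2615,.25],down(3.076)))
E
```

```text
(array([-0.1, -0.2, -0.1]), array([-0.0043,  0.0082, -0.0003])) (array([  -1.2,   -0.7, -131.1]), array([-0.0043,  0.0082, -0.0003]))
```

Emit:
play_rows([
  {"claw": 0, "linear": [0, 0, -10], "turn": [-0.004, 0.008, 0]},
  {"claw": 0, "linear": [0, 0, -28], "turn": [-0.004, 0.008, 0]},
  {"claw": 0, "linear": [-0.5, -0.3, -48], "turn": [-0.004, 0.008, 0]},
  {"claw": 0, "linear": [-0.7, -0.4, -68], "turn": [-0.004, 0.008, 0]},
  {"claw": 0, "linear": [-1, -0.5, -90], "turn": [-0.004, 0.008, 0]},
  {"claw": 0, "linear": [-1.1, -0.6, -112], "turn": [-0.004, 0.008, 0]},
  {"claw": 0, "linear": [-1.2, -0.7, -131], "turn": [-0.004, 0.008, 0]},
  {"claw": 0, "linear": [-1.2, -0.7, -131], "turn": [-0.004, 0.008, 0]},
])

```text
time_s: 5.35
ee_pos: [0.5397, -0.2616, 0.2518]
eef_rot: [-3.14, 0.003, 3.076]
force: [-0.2, -0.5, -1.7]
grip_width: 0.0354
```

```bash
python3 - <<'E'
from h import *
T=tcp();np.save('T5.npy',T);im=vision.camera('wrist');cv2.imwrite('pics/w5.png',im);print(T.round(4),get_obs()['grip_width'],get_obs()['force'])
zoom(im,160,80,240,180,'w5a.png')
A=None
from fit1 import axes
A=axes(-.276); print(np.linalg.inv(T).round(3)[:3,3])
# tool R at spindle: tool x=-A.x, y=A.y, z=-A.z
E
```

```text
[[-0.9978  0.0658  0.0026  0.5397]
 [ 0.0658  0.9978 -0.0016 -0.2616]
 [-0.0027 -0.0015 -1.      0.2518]
 [ 0.      0.      0.      1.    ]] 0.03501491780093052 [-0.82213361 -0.43674326 -1.84821164]
w5a.png scale 3.3333333333333335
[0.556 0.226 0.25 ]
```

View pics/w5a.png

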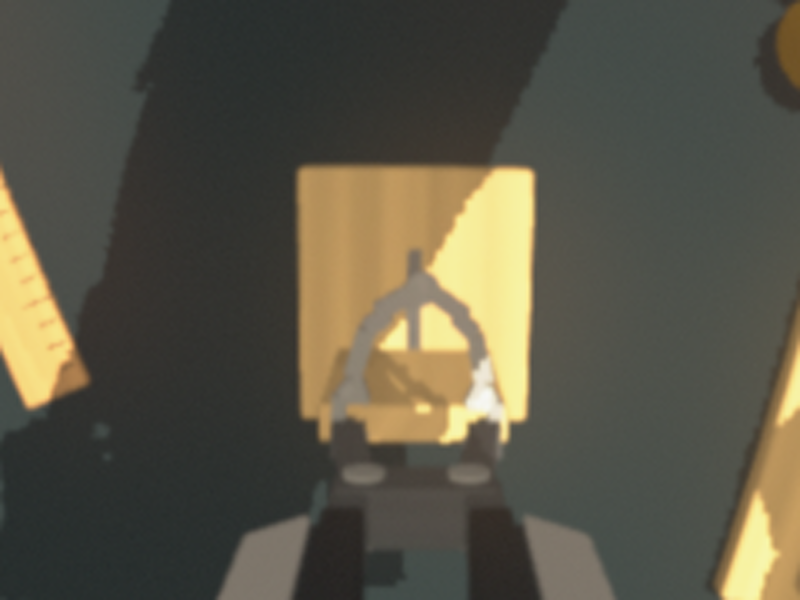

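```bash
python3 - <<'E'
from h import *
T=np.load('T5.npy');f=wray(np.eye(4));s=10/3
for nm in ('w5',):
  for n,p,z in [('end outer',(421,271),.0975),('pivot L',(363,473),.036),('pivot R',(469,473),.036),('arm L out',(347,365),.0975),('arm R out',(492,365),.0975),('notch L',(347,390),.0975),('notch R',(487,395),.0975),('finger tipL in',(308,517),.0),('fing R in',(525,517),0.),('end inner',(421,303),.0975)]:
    uv=(160+(p[0]+.5)/s-.5,80+(p[1]+.5)/s-.5);o,d=f(uv);X=o+d*(z-o[2])/d[2];print(n,(X*1000).round(1))
im=cv2.imread('pics/w5.png');zoom(im,245,150,80,75,'w5b.png')
im=vision.camera('scene');cv2.imwrite('pics/s5.png',im);zoom(im,130,100,130,110,'s5a.png')
E
```

```text
end outer [40.6  2.6 97.5]
pivot L [ 6.9 -9.8 36. ]
pivot R [ 6.9 12.4 36. ]
arm L out [ 15.8 -16.7  97.5]
arm R out [15.8 21.2 97.5]
notch L [  9.  -16.8  97.5]
notch R [ 7.7 20.1 97.5]
finger tipL in [ 10.9 -17.8   0. ]
fing R in [10.9 20.6  0. ]
end inner [32.2  2.6 97.5]
w5b.png scale 8.0
s5a.png scale 5.454545454545454
```

View pics/w5b.png

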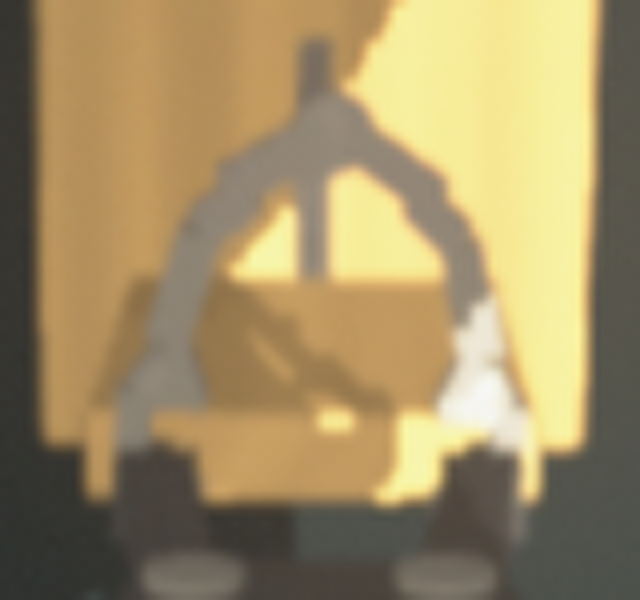

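View pics/s5a.png

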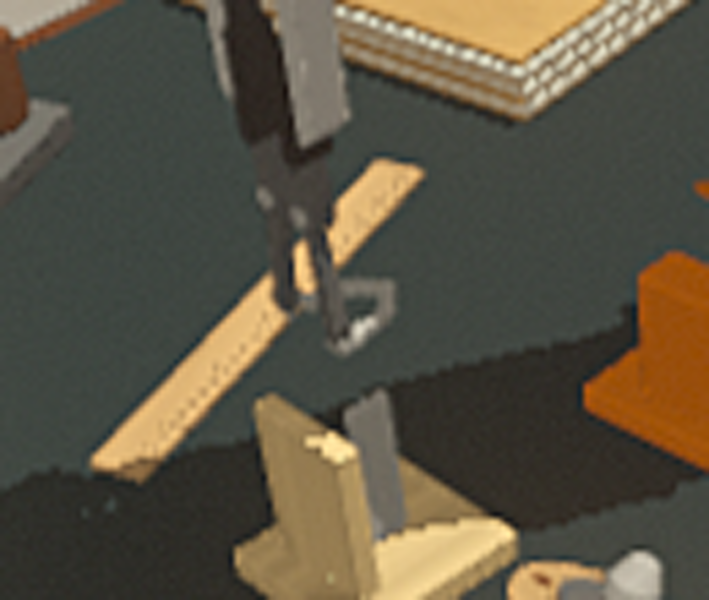

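```bash
cat >> h.py <<'E'
from fit1 import axes
SEAT=np.array([.5880,-.0458,.1315]);YAW=-.276
def Rsp(): 
    A=axes(YAW); return np.c_[-A[:,0],A[:,1],-A[:,2]]
def tgt(h,ring=(16.5,2.0,98),off=(0,0)):
    A=axes(YAW);C=SEAT+A@np.array([off[0],off[1],h]);return C-Rsp()@(np.array(ring)/1000)
E
sed -i 's/^from h import \*/from h import */' fit1.py
python3 - <<'E'
from h import *
t=tgt(.06);print(t,Rsp().round(3)); T=tcp()
print(rel(t,Rsp()))
print(rel(t+[0,0,.04],Rsp()))
E
```

```text
[ 0.52035976 -0.02872103  0.27423527] [[-0.816  0.273  0.51 ]
 [ 0.231  0.962 -0.144]
 [-0.53   0.    -0.848]]
(array([ 34.1, 230.9, -24.7]), array([ 0.0587, -0.5568,  0.2047]))
(array([ 34.1, 230.9, -64.7]), array([ 0.0587, -0.5568,  0.2047]))
```

Emit:
play_rows([
  {"claw": 0, "linear": [5, 15, -40], "turn": [0.006, -0.056, 0.02]},
  {"claw": 0, "linear": [10, 50, -65], "turn": [0.015, -0.14, 0.05]},
  {"claw": 0, "linear": [17, 95, -65], "turn": [0.025, -0.24, 0.088]},
  {"claw": 0, "linear": [23, 140, -65], "turn": [0.035, -0.34, 0.124]},
  {"claw": 0, "linear": [29, 185, -65], "turn": [0.045, -0.44, 0.16]},
  {"claw": 0, "linear": [34, 220, -65], "turn": [0.055, -0.52, 0.192]},
  {"claw": 0, "linear": [34, 231, -65], "turn": [0.0587, -0.5568, 0.2047]},
  {"claw": 0, "linear": [34, 231, -65], "turn": [0.0587, -0.5568, 0.2047]},
])

```text
time_s: 6.45
ee_pos: [0.5199, -0.0277, 0.3138]
eef_rot: [-3.141, 0.557, 2.868]
force: [0.2, 0.6, -2.3]
grip_width: 0.0353
```

```bash
python3 - <<'E'
from h import *
T=tcp();np.save('T6.npy',T);im=vision.camera('wrist');cv2.imwrite('pics/w6.png',im);print(get_obs()['grip_width'],get_obs()['force'])
zoom(im,160,80,240,180,'w6a.png')
print(rel(tgt(.06),Rsp()))
E
```

```text
0.035077636630713116 [ 0.5553667  -0.2780087  -1.65536163]
w6a.png scale 3.3333333333333335
(array([20.7, -0.2, 33.9]), array([ 0.0002, -0.0018,  0.0011]))
```

View pics/w6a.png

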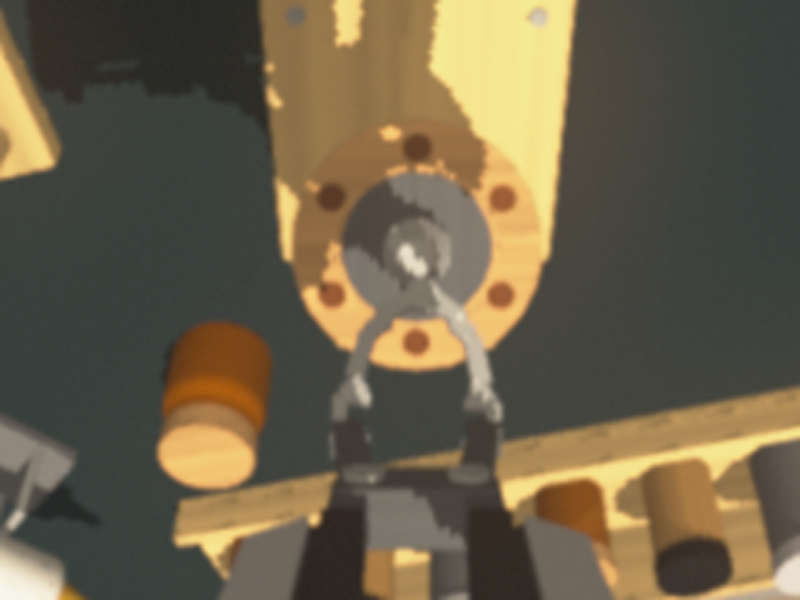

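```bash
python3 - <<'E'
from h import *
im=cv2.imread('pics/w6.png');zoom(im,245,110,80,75,'w6b.png')
E
```

```text
w6b.png scale 8.0
```

View pics/w6b.png

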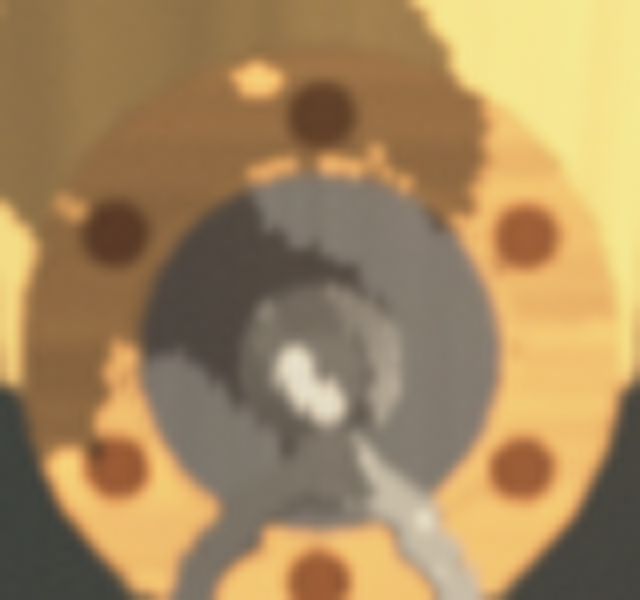

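```bash
cat > fit2.py <<'E'
from h import *
from scipy.optimize import least_squares
a=np.linspace(0,2*np.pi,361);c=np.c_[np.cos(a),np.sin(a),0*a]
def fit(T,bb,g,A=None,r=.026):
    # bb: l,r,t,b in zoom coordinates ; returns washer-face centre in tool frame (mm)
    A=axes(YAW) if A is None else A
    At=T[:3,:3].T@A; I=np.eye(4)
    px=[g[0]+(bb[0]+.5)/g[2]-.5,g[0]+(bb[1]+.5)/g[2]-.5,g[1]+(bb[2]+.5)/g[2]-.5,g[1]+(bb[3]+.5)/g[2]-.5]
    def res(p):
        q=wproj(I,p+r*c@At.T);return np.array([q[:,0].min(),q[:,0].max(),q[:,1].min(),q[:,1].max()])-px
    f=least_squares(res,[.017,0,.16]);return f.x,f.fun
E
python3 - <<'E'
from fit2 import *
T=np.load('T6.npy')
x,r=fit(T,(143,500,175,525),(245,110,8));print('tool',(x*1e3).round(2),r.round(2),'world',(T[:3,:3]@x+T[:3,3]).round(4))
print('pred tool',(T[:3,:3].T@(SEAT-T[:3,3])*1000).round(2))
E
```

```text
tool [ 35.2    1.46 199.46] [ 0.1 -0.1 -0.1  0.1] world [ 0.593  -0.0469  0.1258]
pred tool [ 36.56   1.12 191.94]
```

Emit:
play_rows([
  {"claw": 0, "linear": [10, -0.3, 10], "turn": [0, -0.001, 0]},
  {"claw": 0, "linear": [19.5, -0.5, 25], "turn": [0, -0.001, 0]},
  {"claw": 0, "linear": [19.5, -0.5, 45], "turn": [0, -0.001, 0]},
  {"claw": 0, "linear": [19.5, -0.5, 60], "turn": [0, -0.001, 0]},
  {"claw": 0, "linear": [19.5, -0.5, 60], "turn": [0, -0.001, 0]},
  {"claw": 0, "linear": [19.5, -0.5, 60], "turn": [0, -0.001, 0]},
])

```text
time_s: 7.25
ee_pos: [0.5346, -0.0332, 0.253]
eef_rot: [-3.141, 0.558, 2.867]
force: [0.6, 0.3, -1.1]
grip_width: 0.035
```

```bash
python3 - <<'E'
from h import *
T=tcp();np.save('T7.npy',T);im=vision.camera('wrist');cv2.imwrite('pics/w7.png',im);print(T.round(4),get_obs()['grip_width'],get_obs()['force'])
s=vision.camera('scene');t=vision.camera('top');cv2.imwrite('pics/s7.png',s);cv2.imwrite('pics/t7.png',t)
zoom(im,235,110,100,90,'w7a.png');zoom(s,200,170,80,60,'s7a.png');zoom(t,260,155,80,60,'t7a.png')
print('pred tool',(T[:3,:3].T@(SEAT-T[:3,3])*1000).round(2),rel(tgt(.03),Rsp()))
E
```

```text
[[-8.165e-01  2.717e-01  5.094e-01  5.346e-01]
 [ 2.303e-01  9.624e-01 -1.442e-01 -3.320e-02]
 [-5.294e-01 -4.000e-04 -8.484e-01  2.530e-01]
 [ 0.000e+00  0.000e+00  0.000e+00  1.000e+00]] 0.035288691488700556 [ 0.12564451  0.7649996  -2.03434927]
w7a.png scale 6.666666666666667
s7a.png scale 10.0
t7a.png scale 10.0
pred tool [ 17.85   2.42 132.1 ] (array([1.6, 0.3, 4.4]), array([0.0003, 0.0002, 0.0011]))
```

View pics/w7a.png

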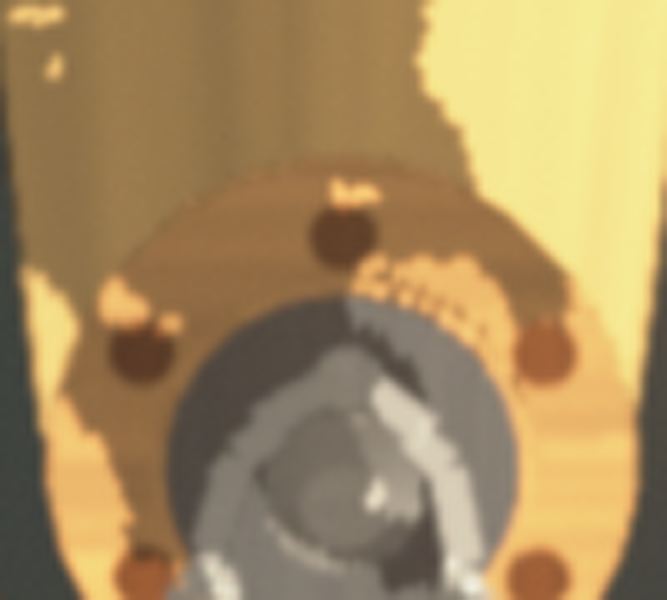

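View pics/s7a.png

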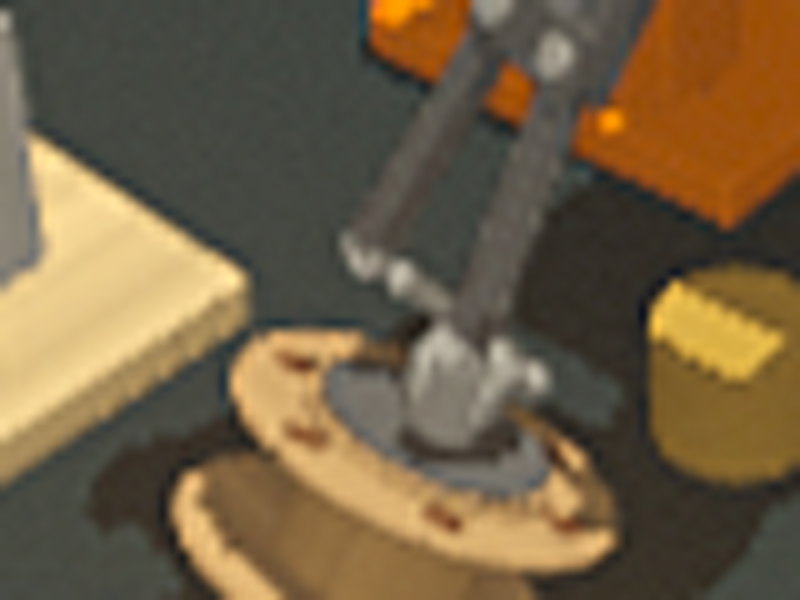

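View pics/t7a.png

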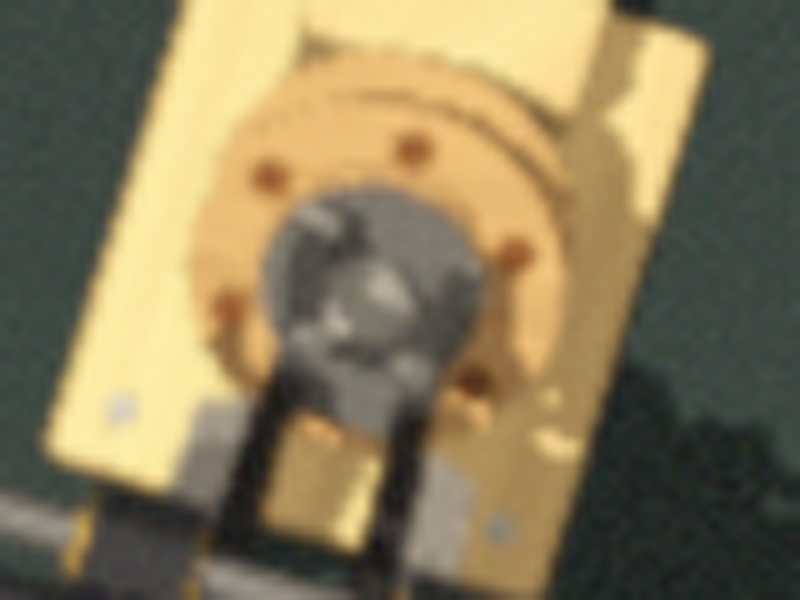

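```bash
python3 - <<'E'
from fit2 import *
T=np.load('T7.npy');f=wray(np.eye(4));s=20/3
A=T[:3,:3].T@axes(YAW)
obs=[(345,237),(545,352),(540,578),(145,575),(142,350)]
px=np.array([(235+(p[0]+.5)/s-.5,110+(p[1]+.5)/s-.5) for p in obs])
obs6=[(323,115),(525,235),(521,467),(318,585),(117,467),(115,232)]
px6=np.array([(245+(p[0]+.5)/8-.5,110+(p[1]+.5)/8-.5) for p in obs6])
T6=np.load('T6.npy')
def pts(p,k): # world centre, radius, phase
    th=p[4]-np.arange(k)*np.pi/3
    return p[:3]+p[3]*(np.c_[np.cos(th),np.sin(th),0*th]@axes(YAW).T)
def res(p): return np.r_[(wproj(T,pts(p,5))-px).ravel(),(wproj(T6,pts(p,6))-px6).ravel()]
best=None
for ph in (0,np.pi):
  for sg in (1,):
    r=least_squares(res,[*SEAT,.035,ph])
    if best is None or r.cost<best.cost: best=r
print(best.x.round(4),best.fun.round(2))
print('tool7',(T[:3,:3].T@(best.x[:3]-T[:3,3])*1e3).round(2))
# ring
for n,p,z in [('end outer',(350,347),.0975),('end inner',(345,393),.0975),('armL o',(212,480),.0975),('armR o',(473,480),.0975)]:
    uv=(235+(p[0]+.5)/s-.5,110+(p[1]+.5)/s-.5);o,d=f(uv);X=o+d*(z-o[2])/d[2];print(n,(X*1000).round(1))
E
```

```text
[ 0.7335 -0.0902 -0.0578 -0.0544 -0.2197] [ 4.06 -7.68 -2.65 -3.36 -9.26 -7.14 20.28  2.31 -2.45 15.51  4.13  1.53
  0.05  6.16 -6.06  4.75 -7.83 -1.73 -3.81 -5.88  2.39 -4.4 ]
tool7 [-11.    -0.68 373.19]
end outer [40.2  3.3 97.5]
end inner [34.2  2.7 97.5]
armL o [ 22.7 -14.7  97.5]
armR o [22.7 19.4 97.5]
```

```bash
python3 - <<'E'
from fit2 import *
T=np.load('T7.npy');s=20/3
obs=[(345,237),(545,352),(540,578),None,(145,575),(142,350)]
idx7=[0,1,2,4,5]
px=np.array([(235+(p[0]+.5)/s-.5,110+(p[1]+.5)/s-.5) for p in obs if p])
obs6=[(323,115),(525,235),(521,467),(318,585),(117,467),(115,232)]
px6=np.array([(245+(p[0]+.5)/8-.5,110+(p[1]+.5)/8-.5) for p in obs6])
T6=np.load('T6.npy')
def pts(p,k):
    th=p[4]-np.array(k)*np.pi/3
    return p[:3]+p[3]*(np.c_[np.cos(th),np.sin(th),0*th]@axes(YAW).T)
def res(p): return np.r_[(wproj(T,pts(p,idx7))-px).ravel(),(wproj(T6,pts(p,range(6)))-px6).ravel()]
b=least_squares(res,[*SEAT,.035,np.pi]);
print(b.x.round(4),b.fun.round(2))
print('tool7',(T[:3,:3].T@(b.x[:3]-T[:3,3])*1e3).round(2), 'along axis vs SEAT',(axes(YAW).T@(b.x[:3]-SEAT)*1e3).round(2))
E
```

```text
[ 0.5908 -0.0464  0.1285  0.0342  3.1367] [-0.11 -0.31 -0.03  0.13 -0.2  -0.    0.    0.12 -0.01  0.06 -0.13  0.01
  0.24  0.09  0.16  0.25  0.1  -0.41 -0.02 -0.07  0.04  0.13]
tool7 [ 16.98   2.6  136.17] along axis vs SEAT [ 0.87  0.18 -4.07]
```

Emit:
play_rows([
  {"claw": 0, "linear": [0.5, 0, 4], "turn": [0, 0, 0.001]},
  {"claw": 0, "linear": [0.5, 0, 8], "turn": [0, 0, 0.001]},
  {"claw": 0, "linear": [0.5, 0, 12], "turn": [0, 0, 0.001]},
  {"claw": 0, "linear": [0.5, 0, 16], "turn": [0, 0, 0.001]},
  {"claw": 0, "linear": [0.5, 0, 20], "turn": [0, 0, 0.001]},
  {"claw": 0, "linear": [0.5, 0, 20], "turn": [0, 0, 0.001]},
  {"claw": 0, "linear": [0.5, 0, 20], "turn": [0, 0, 0.001]},
])

```text
time_s: 8.28
ee_pos: [0.5445, -0.0358, 0.2362]
eef_rot: [3.141, 0.559, 2.866]
force: [-1.1, -0.5, -1.3]
grip_width: 0.0353
```

```bash
python3 - <<'E'
from h import *
T=tcp();np.save('T8.npy',T);im=vision.camera('wrist');cv2.imwrite('pics/w8.png',im);o=get_obs();print(T.round(4),o['grip_width'],o['force'],o['moment'])
s=vision.camera('scene');cv2.imwrite('pics/s8.png',s);
zoom(im,235,130,100,80,'w8a.png');zoom(s,200,170,80,60,'s8a.png')
T7=np.load('T7.npy');print((T7[:3,:3].T@(T[:3,3]-T7[:3,3])*1e3).round(2))
E
```

```text
[[-8.159e-01  2.722e-01  5.101e-01  5.445e-01]
 [ 2.309e-01  9.622e-01 -1.441e-01 -3.580e-02]
 [-5.301e-01  2.000e-04 -8.479e-01  2.362e-01]
 [ 0.000e+00  0.000e+00  0.000e+00  1.000e+00]] 0.035046289737703296 [-0.64057754 -0.56721814 -2.33896991] [0.09748831 0.50487881 0.01591194]
w8a.png scale 7.5
s8a.png scale 10.0
[ 0.28  0.17 19.65]
```

View pics/w8a.png

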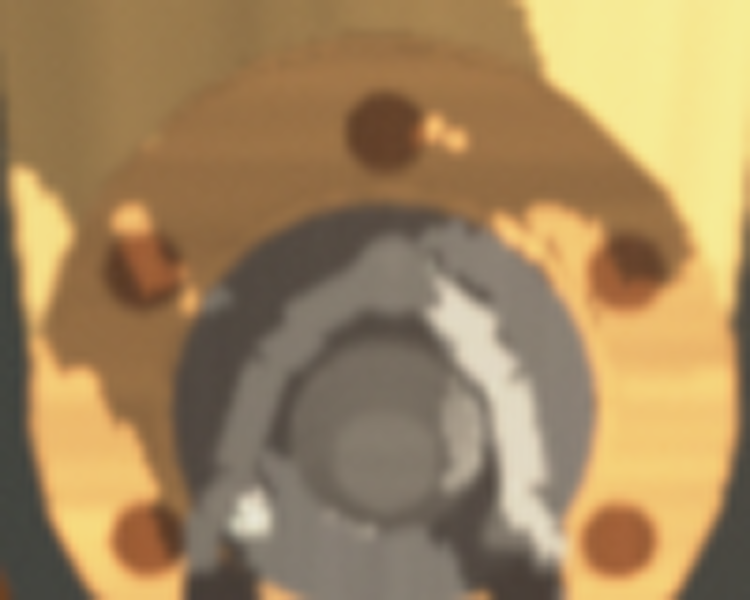

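View pics/s8a.png

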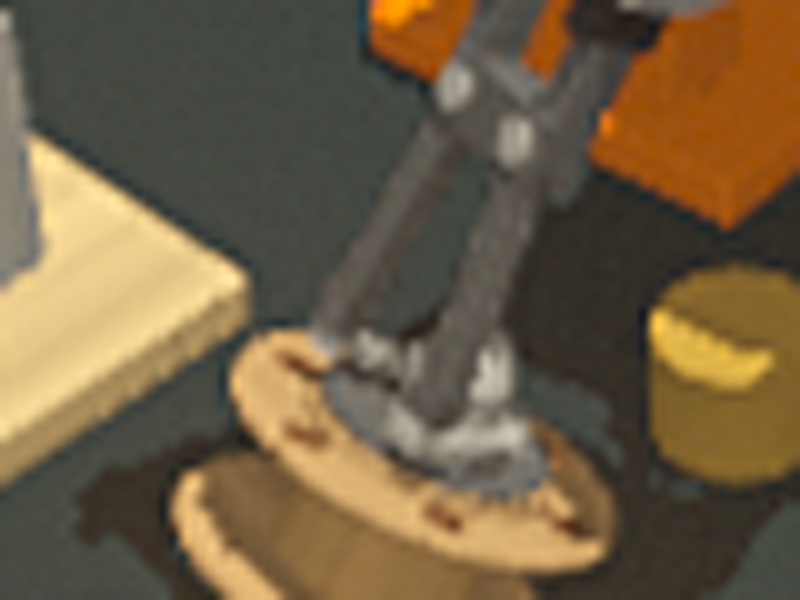

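Emit:
play_rows([
  {"claw": 0, "linear": [0.2, -0.2, 3], "turn": [0, 0, 0]},
  {"claw": 0, "linear": [0.2, -0.2, 6], "turn": [0, 0, 0]},
  {"claw": 0, "linear": [0.2, -0.2, 9], "turn": [0, 0, 0]},
  {"claw": 0, "linear": [0.2, -0.2, 11], "turn": [0, 0, 0]},
  {"claw": 0, "linear": [0.2, -0.2, 12], "turn": [0, 0, 0]},
  {"claw": 0, "linear": [0.2, -0.2, 12], "turn": [0, 0, 0]},
])

```text
time_s: 9.12
ee_pos: [0.5516, -0.0379, 0.2299]
eef_rot: [3.141, 0.566, 2.866]
force: [-22.3, 1.7, 30.3]
grip_width: 0.0354
```

```bash
python3 - <<'E'
from h import *
T=tcp();np.save('T9.npy',T);im=vision.camera('wrist');cv2.imwrite('pics/w9.png',im);o=get_obs();print(o['grip_width'],o['force'],'along tool',(T[:3,:3].T@(o['force']-[-.2,.3,-2])).round(2),o['moment'])
s=vision.camera('scene');cv2.imwrite('pics/s9.png',s);
zoom(im,235,130,100,80,'w9a.png');zoom(s,200,170,80,60,'s9a.png')
T7=np.load('T7.npy');print((T7[:3,:3].T@(T[:3,3]-T7[:3,3])*1e3).round(2))
E
```

```text
0.03524541469989521 [-23.55298884   1.802101    30.12848647] along tool [  2.1   -4.88 -39.39] [-0.58734042  1.03114281 -0.52686639]
w9a.png scale 7.5
s9a.png scale 10.0
[-2.69  0.04 28.9 ]
```

View pics/w9a.png

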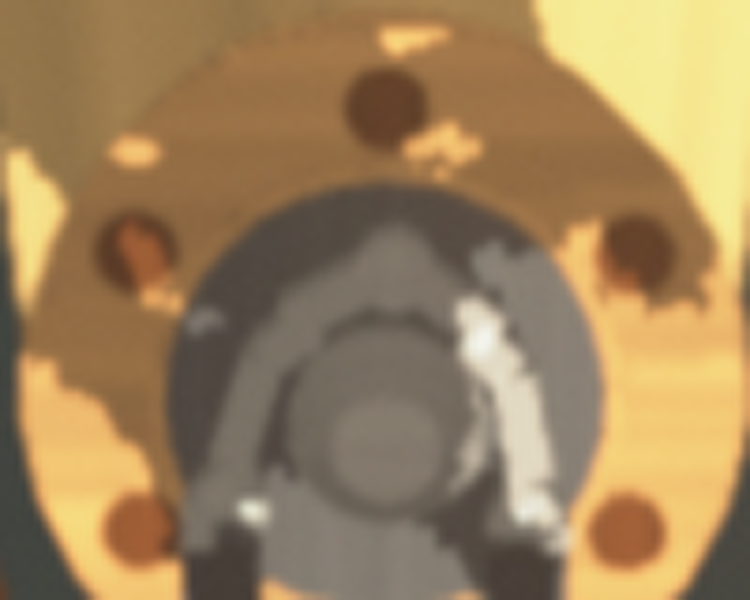

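View pics/s9a.png

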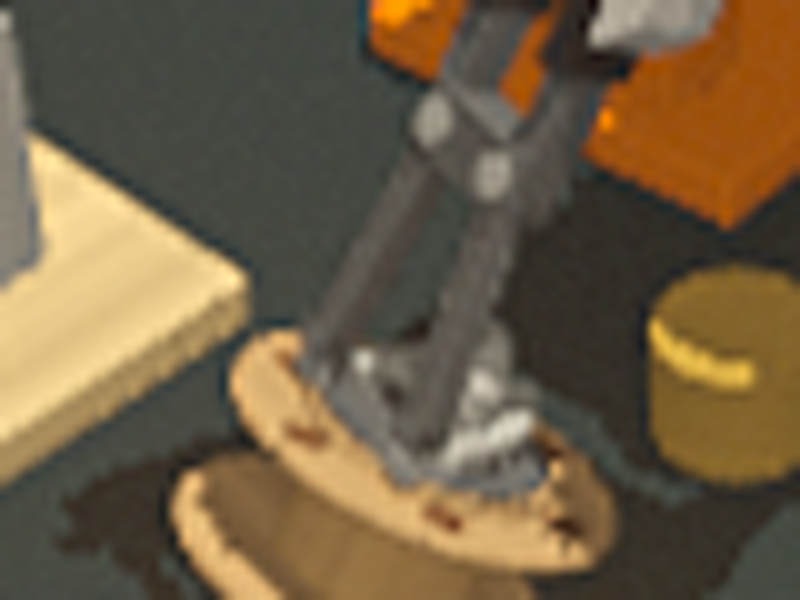

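Emit:
play_rows([
  {"claw": 0, "linear": [1.5, 0, -0.5], "turn": [0, 0.006, 0]},
  {"claw": 0, "linear": [2.7, 0, 0.5], "turn": [0, 0.006, 0]},
  {"claw": 0, "linear": [2.7, 0, 0.8], "turn": [0, 0.006, 0]},
  {"claw": 0, "linear": [2.7, 0, 0.8], "turn": [0, 0.006, 0]},
])

```text
time_s: 9.72
ee_pos: [0.5507, -0.0375, 0.2303]
eef_rot: [3.14, 0.564, 2.865]
force: [-12.1, 2.7, 19.1]
grip_width: 0.0352
```

```bash
cat > st.py <<'E'
from h import *
import sys
n=sys.argv[1]
T=tcp();np.save('T%s.npy'%n,T);im=vision.camera('wrist');cv2.imwrite('pics/w%s.png'%n,im);o=get_obs();print(o['grip_width'],'along tool',(T[:3,:3].T@(o['force']-[-.2,.3,-2])).round(2),o['moment'],o['eef_rot'])
s=vision.camera('scene');cv2.imwrite('pics/s%s.png'%n,s);
zoom(im,235,130,100,80,'w%sa.png'%n);zoom(s,200,170,80,60,'s%sa.png'%n)
T7=np.load('T7.npy');print((T7[:3,:3].T@(T[:3,3]-T7[:3,3])*1e3).round(2), rel(T[:3,3],Rsp()))
E
python3 st.py 10
```

```text
0.03497346315847241 along tool [ -1.06  -1.65 -24.72] [-0.35429225  0.37884998 -0.22518639] [3.14000379 0.56412359 2.86539379]
w10a.png scale 7.5
s10a.png scale 10.0
[-2.05  0.21 28.11] (array([0., 0., 0.]), array([ 0.0015,  0.0057, -0.0002]))
```

View pics/w10a.png

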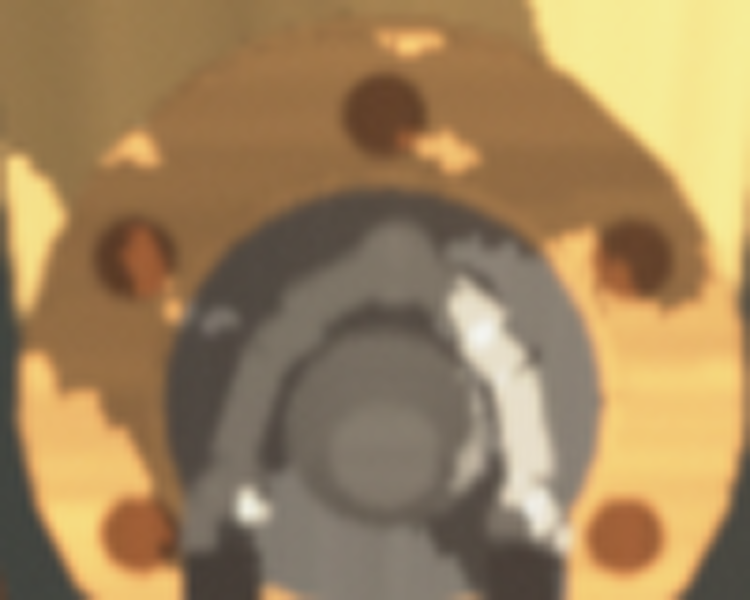

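View pics/s10a.png

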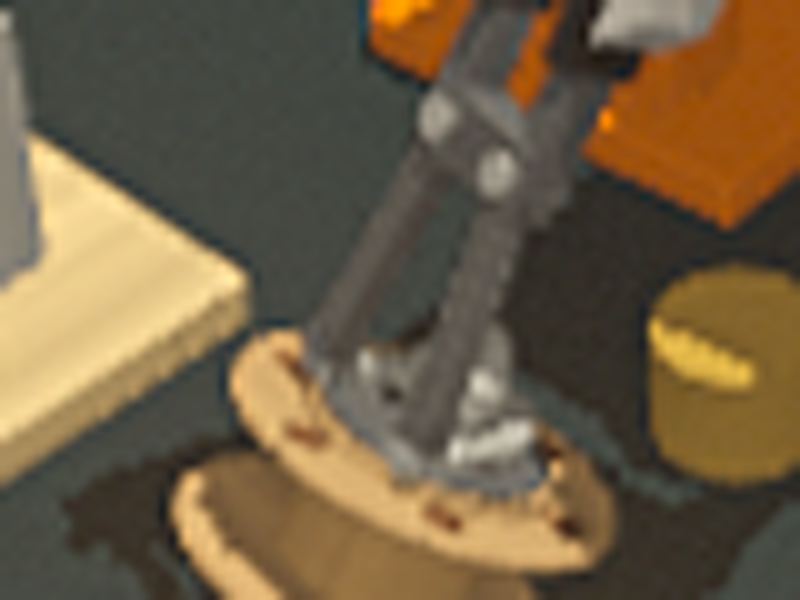

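```bash
python3 - <<'E'
from fit2 import *
A=axes(YAW);g=(218,192,15)
S=np.array([.5905,-.0463,.1298]) 
q=proj('scene',S+26e-3*c@A.T)
print('washer bbox pred',q.min(0),q.max(0),'meas',218+217/15,218+553/15,192+412/15)
d=np.array([(218+217/15+218+553/15)/2-(q[:,0].min()+q[:,0].max())/2, 192+412/15-q[:,1].max()]);print('corr',d)
im=cv2.imread('pics/s10.png');big=cv2.resize(im[170:230,200:280],None,fx=10,fy=10,interpolation=cv2.INTER_CUBIC)
def dr(X,col):
    u=(proj('scene',X)+d-[200,170])*10+4.5
    cv2.polylines(big,[u.astype(int)],False,col,1)
dr(S+26e-3*c@A.T,(0,255,0))
# ring rectangles top(5) bottom(0): outline centre line ellipse: closed end (-24,0), mouth ends (17,±18)
for h,col in ((0,(0,0,255)),(.005,(255,0,0))):
    P=np.array([[-24,0],[-18,9],[-8,16],[0,18],[17,18],[17,-18],[0,-18],[-8,-16],[-18,-9],[-24,0]])/1000
    dr(S+np.c_[P,np.full(len(P),h)]@A.T,col)
P=np.array([[0,0,.024],[0,0,0]]);dr(S+P@A.T,(0,255,255))
cv2.imwrite('pics/s10o.png',big)
E
```

```text
washer bbox pred [232.672294   208.53521595] [255.32066601 222.22700856] meas 232.46666666666667 254.86666666666667 219.46666666666667
corr [-0.32981334 -2.7603419 ]
```

View pics/s10o.png

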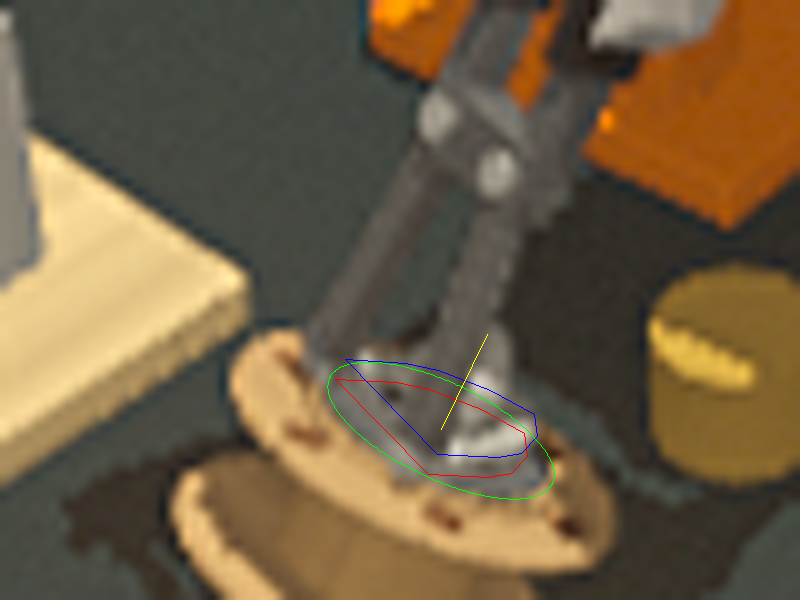

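Emit:
play_rows([
  {"claw": 0, "linear": [1.0, 0, -0.3], "turn": [0, 0.004, 0]},
  {"claw": 0, "linear": [1.0, 0, -0.3], "turn": [0, 0.004, 0]},
  {"claw": 0, "linear": [1.0, 0, -0.3], "turn": [0, 0.004, 0]},
])

```text
time_s: 10.2
ee_pos: [0.55, -0.0372, 0.2304]
eef_rot: [3.14, 0.561, 2.865]
force: [-4.3, 1.0, 7.2]
grip_width: 0.0355
```

```bash
python3 st.py 11
```

```text
0.034987134166455054 along tool [-1.47 -0.71 -9.17] [-0.09039802  0.17566753 -0.06685646] [3.13984131 0.56121928 2.8654353 ]
w11a.png scale 7.5
s11a.png scale 10.0
[-1.51  0.3  27.63] (array([-0.,  0., -0.]), array([ 0.0017,  0.0027, -0.0001]))
```

Emit:
play_rows([
  {"claw": 0.45, "linear": [0, 0, 0], "turn": [0, 0, 0]},
  {"claw": 0.5, "linear": [0, 0, 0], "turn": [0, 0, 0]},
  {"claw": 0.55, "linear": [0, 0, 0], "turn": [0, 0, 0]},
  {"claw": 0.57, "linear": [0, 0, 0], "turn": [0, 0, 0]},
  {"claw": 0.57, "linear": [0, 0, 0], "turn": [0, 0, 0]},
])

```text
time_s: 10.92
ee_pos: [0.5498, -0.0373, 0.2299]
eef_rot: [3.14, 0.56, 2.865]
force: [-0.6, -0.6, -1.9]
grip_width: 0.0539
```

```bash
python3 st.py 12
```

```text
0.05402880295334588 along tool [ 0.77 -0.16 -0.98] [ 0.0842249   0.40542439 -0.01007736] [3.1399767  0.56053559 2.86549147]
w12a.png scale 7.5
s12a.png scale 10.0
[-1.14  0.23 27.94] (array([ 0.1, -0. ,  0.1]), array([ 0.0016,  0.0021, -0.0001]))
```

View pics/w12.png

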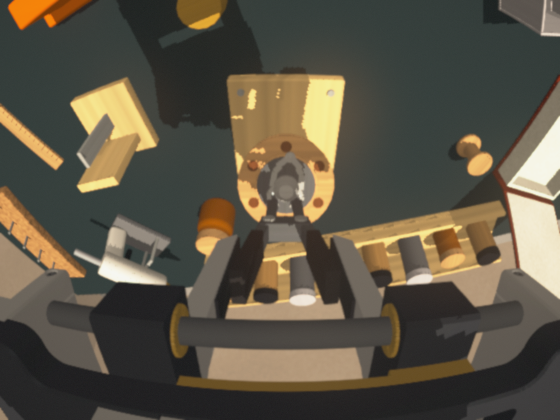

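View pics/w12a.png

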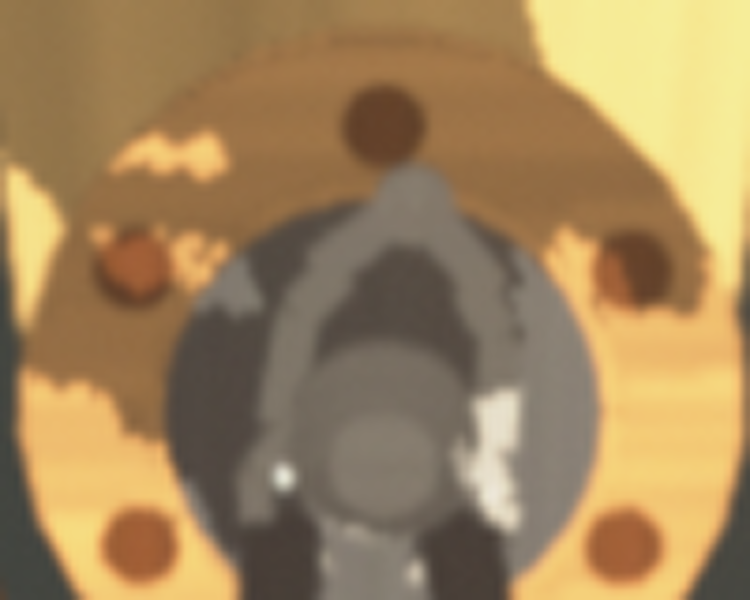

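View pics/s12a.png

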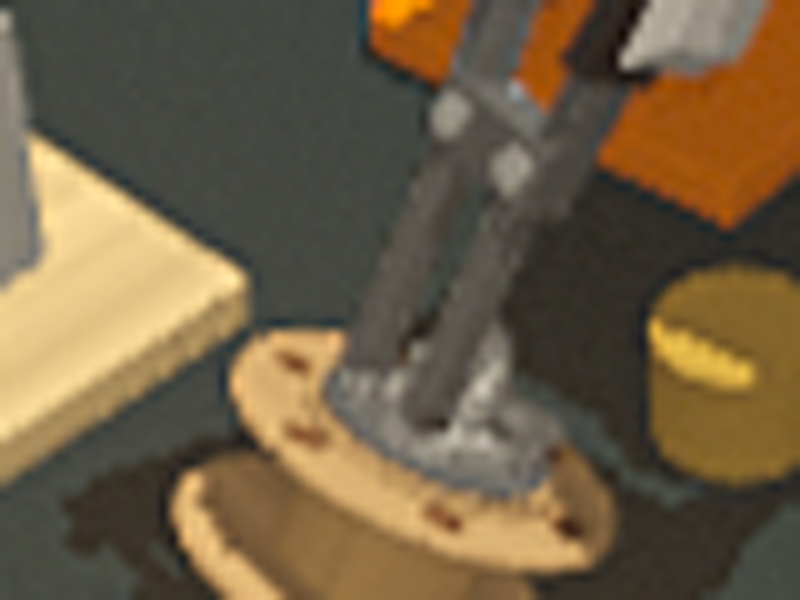

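```bash
python3 - <<'E'
from fit2 import *
T=np.load('T12.npy');f=wray(np.eye(4));s=7.5
At=T[:3,:3].T@axes(YAW)
obs=[(384,124),(632,268),(623,545),(140,545),(134,264)]
idx=[0,1,2,4,5]
px=np.array([(235+(p[0]+.5)/s-.5,130+(p[1]+.5)/s-.5) for p in obs])
def pts(p):
    th=p[3]-np.array(idx)*np.pi/3
    return p[:3]+.0342*(np.c_[np.cos(th),np.sin(th),0*th]@At.T)
b=least_squares(lambda p:(wproj(np.eye(4),pts(p))-px).ravel(),[.017,0.002,.11,np.pi]);print((b.x*1e3).round(2),b.fun.round(2))
zf=b.x[2]-.002
for n,p,h in [('end outer',(416,162),.005),('end inner',(408,242),.0025),('armLo',(262,400),.005),('armRo',(522,400),.005),('tip',(382,460),.024)]:
    uv=(235+(p[0]+.5)/s-.5,130+(p[1]+.5)/s-.5);o,d=f(uv);X=o+d*(zf-h-o[2])/d[2];print(n,(X*1000).round(1),'rel axis',((X-b.x[:3])*1e3)[:2].round(1))
E
```

```text
[1.86600e+01 2.06000e+00 1.07090e+02 3.13691e+03] [-0.01 -0.13 -0.02  0.05  0.1   0.02 -0.1  -0.23  0.02  0.29]
end outer [ 49.    5.9 100.1] rel axis [30.3  3.8]
end inner [ 39.3   5.  102.6] rel axis [20.7  2.9]
armLo [ 21.  -12.1 100.1] rel axis [  2.3 -14.1]
armRo [ 21.   18.4 100.1] rel axis [ 2.4 16.3]
tip [18.3  1.9 81.1] rel axis [-0.4 -0.1]
```

Emit:
play_rows([
  {"claw": 0.57, "linear": [-2, -0.5, 0], "turn": [0, 0, 0]},
  {"claw": 0.57, "linear": [-4, -1, 0], "turn": [0, 0, 0]},
  {"claw": 0.58, "linear": [-5, -1, 0], "turn": [0, 0, 0]},
  {"claw": 0.585, "linear": [-5, -1, 0], "turn": [0, 0, 0]},
  {"claw": 0.585, "linear": [-5, -1, 0], "turn": [0, 0, 0]},
])

```text
time_s: 11.65
ee_pos: [0.5537, -0.0394, 0.2326]
eef_rot: [3.14, 0.561, 2.866]
force: [0.2, 0.7, -0.7]
grip_width: 0.0547
```

```bash
python3 st.py 13
```

```text
0.054981732866418984 along tool [-0.31  0.24 -0.39] [0.12065979 0.37254884 0.03192188] [3.14001063 0.56052092 2.86551073]
w13a.png scale 7.5
s13a.png scale 10.0
[-6.17 -0.76 27.87] (array([-0., -0., -0.]), array([ 0.0015,  0.002 , -0.    ]))
```

View pics/w13a.png

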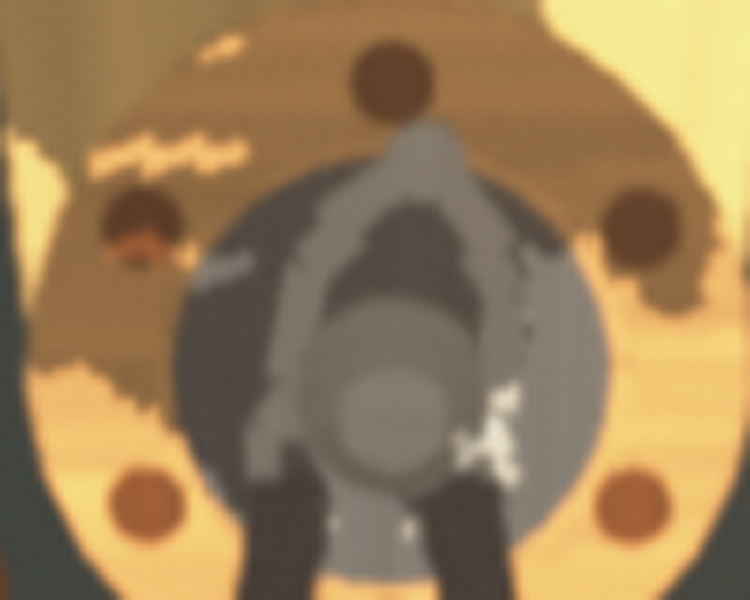

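View pics/s13a.png

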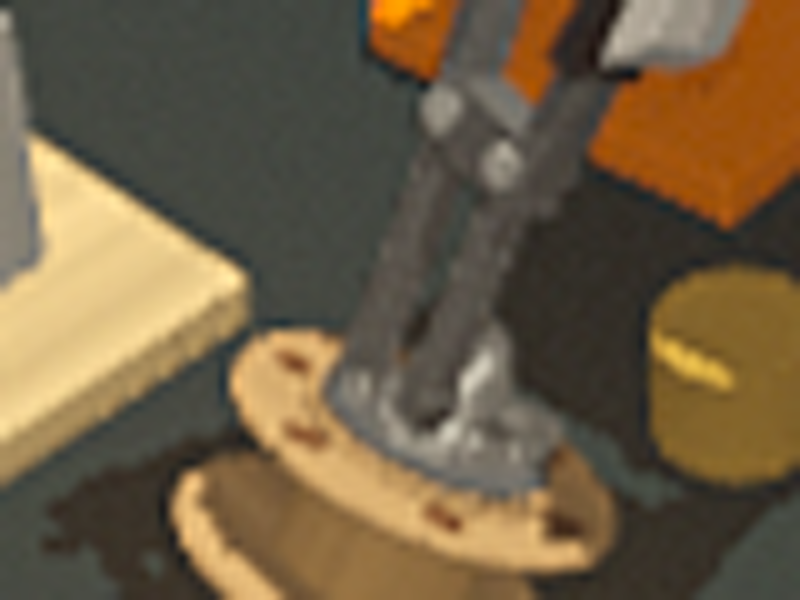

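```bash
cat > ev.py <<'E'
from fit2 import *
def ev(n,obs,idx,pts_,g):
    T=np.load(f'T{n}.npy');f=wray(np.eye(4));s=g[2]
    At=T[:3,:3].T@axes(YAW)
    U=lambda p:np.array((g[0]+(p[0]+.5)/s-.5,g[1]+(p[1]+.5)/s-.5))
    px=np.array([U(p) for p in obs])
    def pts(p):
        th=p[3]-np.array(idx)*np.pi/3
        return p[:3]+.0342*(np.c_[np.cos(th),np.sin(th),0*th]@At.T)
    b=least_squares(lambda p:(wproj(np.eye(4),pts(p))-px).ravel(),[.017,0.002,.11,np.pi]);print((b.x*1e3).round(2),np.abs(b.fun).max().round(2))
    for nm,p,h in pts_:
        o,d=f(U(p));D=At.T@d;O=At.T@(o-b.x[:3]);X=O+D*((h+.002)-O[2])/D[2];print(nm,'in seat frame (x flipped to tool)',(X*[-1e3,1e3,1e3]).round(1))
E
python3 - <<'E'
from ev import *
ev('13',[(392,82),(640,228),(632,505),(147,505),(143,222)],[0,1,2,4,5],[('apex out',(427,120),.005),('apex in',(415,198),.0025),('L',(268,400),.005),('R',(525,400),.005),('L2',(295,260),.005),('R2',(520,260),.005),('tip',(394,415),.024),('jawLend',(290,480),.005),('jawR',(468,490),.005)],(235,130,7.5))
im=cv2.imread('pics/w13.png');zoom(im,260,140,50,60,'w13b.png')
E
```

```text
[2.35200e+01 3.04000e+00 1.07810e+02 3.13591e+03] 0.35
apex out in seat frame (x flipped to tool) [30.3  4.1  7. ]
apex in in seat frame (x flipped to tool) [20.9  2.8  4.5]
L in seat frame (x flipped to tool) [ -2.7 -14.5   7. ]
R in seat frame (x flipped to tool) [-2.7 15.7  7. ]
L2 in seat frame (x flipped to tool) [ 14.  -11.2   7. ]
R2 in seat frame (x flipped to tool) [14.  14.9  7. ]
tip in seat frame (x flipped to tool) [-0.3  0.2 26. ]
jawLend in seat frame (x flipped to tool) [-12.3 -11.9   7. ]
jawR in seat frame (x flipped to tool) [-13.6   9.1   7. ]
w13b.png scale 10.0
```

View pics/w13b.png

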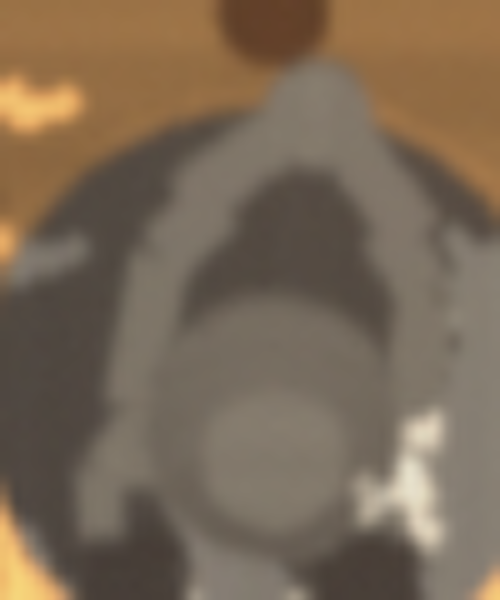

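Emit:
play_rows([
  {"claw": 0.59, "linear": [-0.5, 0, 0], "turn": [0, 0, 0]},
  {"claw": 0.595, "linear": [-1, 0, 0], "turn": [0, 0, 0]},
  {"claw": 0.6, "linear": [-1, 0, 0], "turn": [0, 0, 0]},
  {"claw": 0.6, "linear": [-1, 0, 0], "turn": [0, 0, 0]},
])

```text
time_s: 12.25
ee_pos: [0.5545, -0.0396, 0.2331]
eef_rot: [3.14, 0.561, 2.866]
force: [-0.0, 0.0, -1.1]
grip_width: 0.0564
```

```bash
python3 st.py 14
```

```text
0.056081962440370496 along tool [-0.28  0.12 -0.38] [ 0.09189048  0.40331661 -0.08282754] [3.14004476 0.56061169 2.86553188]
w14a.png scale 7.5
s14a.png scale 10.0
[-7.15 -0.77 27.88] (array([-0., -0.,  0.]), array([ 0.0015,  0.002 , -0.0001]))
```

View pics/w14a.png

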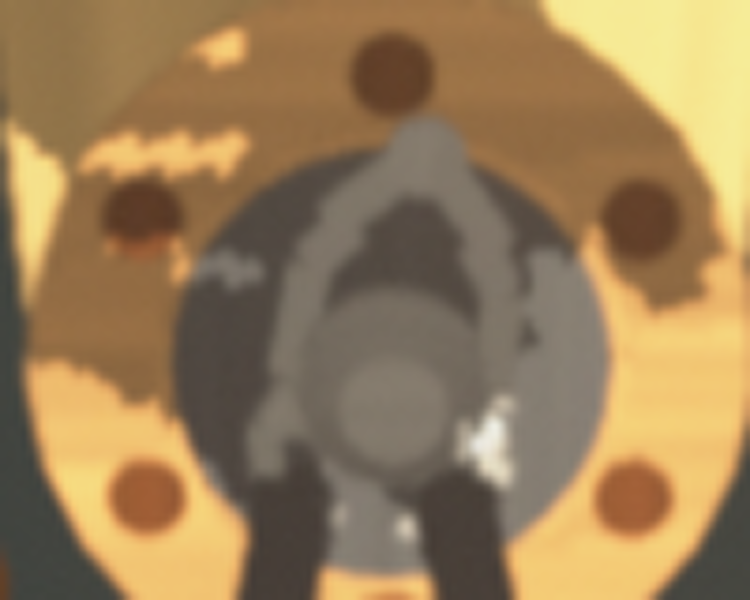

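View pics/s14a.png

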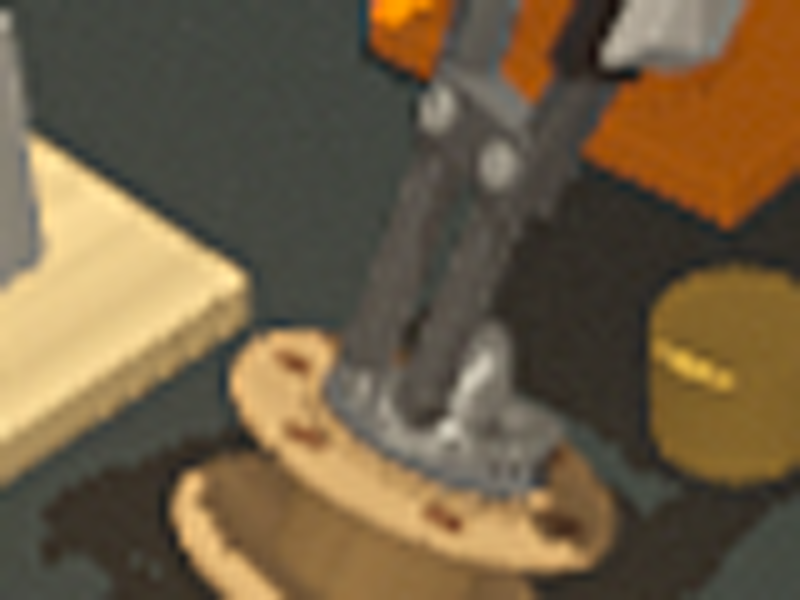

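Emit:
play_rows([
  {"claw": 0.606, "linear": [-0.5, 0, 0], "turn": [0, 0, 0]},
  {"claw": 0.606, "linear": [-0.5, 0, 0], "turn": [0, 0, 0]},
  {"claw": 0.606, "linear": [-0.5, 0, -1], "turn": [0, 0, 0]},
  {"claw": 0.606, "linear": [-0.5, 0, -2], "turn": [0, 0, 0]},
  {"claw": 0.606, "linear": [-0.7, 0, -3], "turn": [0, 0, 0]},
  {"claw": 0.606, "linear": [-0.7, 0, -3], "turn": [0, 0, 0]},
])

```text
time_s: 13.1
ee_pos: [0.5535, -0.0393, 0.2362]
eef_rot: [3.14, 0.561, 2.866]
force: [0.6, -0.5, -2.6]
grip_width: 0.0573
```

```bash
python3 st.py 15
```

```text
0.05670647637546931 along tool [-0.7  -0.09 -0.74] [0.08916103 0.416571   0.00981024] [3.13999414 0.56067306 2.86547999]
w15a.png scale 7.5
s15a.png scale 10.0
[-7.91 -0.76 24.76] (array([-0. , -0. , -0.1]), array([ 0.0016,  0.0022, -0.    ]))
```

View pics/w15a.png

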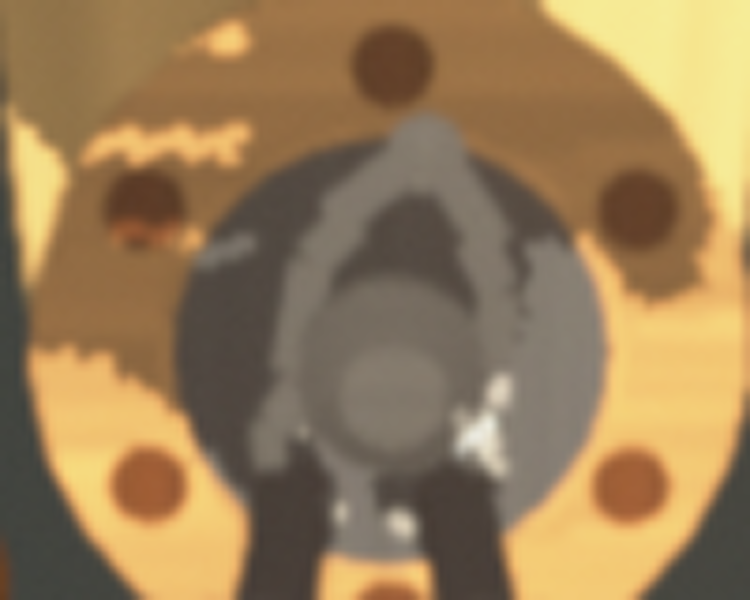

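View pics/s15a.png

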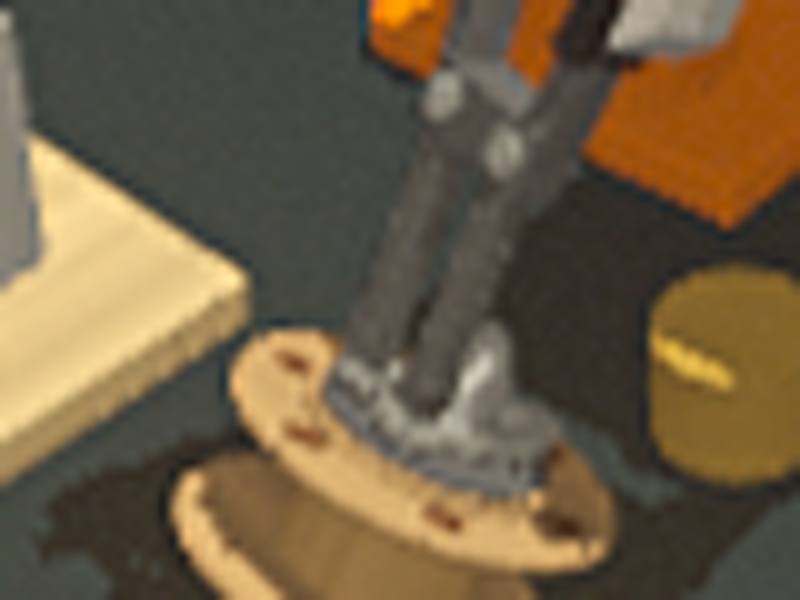

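Emit:
play_rows([
  {"claw": 0.606, "linear": [-0.1, 0, -1.5], "turn": [0, 0, 0]},
  {"claw": 0.606, "linear": [-0.2, 0, -3], "turn": [0, 0, 0]},
  {"claw": 0.606, "linear": [-0.2, 0, -4.5], "turn": [0, 0, 0]},
  {"claw": 0.606, "linear": [-0.3, 0, -6], "turn": [0, 0, 0]},
  {"claw": 0.606, "linear": [-0.3, 0, -6], "turn": [0, 0, 0]},
])

```text
time_s: 13.82
ee_pos: [0.5507, -0.0385, 0.2415]
eef_rot: [3.14, 0.561, 2.865]
force: [-0.7, -0.5, -1.1]
grip_width: 0.0569
```

```bash
python3 st.py 16
```

```text
0.05709897157431575 along tool [ 0.04 -0.17 -0.14] [ 0.10403457  0.39161306 -0.01282459] [3.13997433 0.56074805 2.86549475]
w16a.png scale 7.5
s16a.png scale 10.0
[-8.22 -0.75 18.71] (array([-0.1,  0. , -0.1]), array([ 0.0015,  0.0021, -0.0001]))
```

View pics/w16a.png

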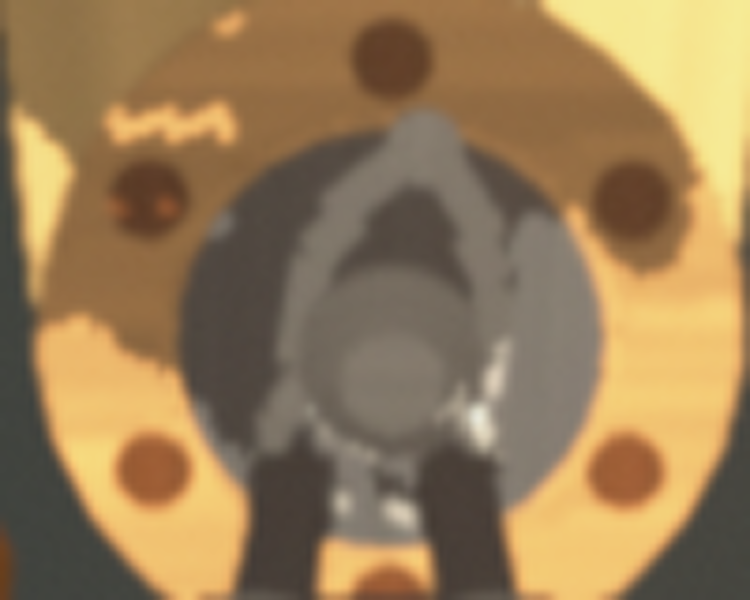

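View pics/s16a.png

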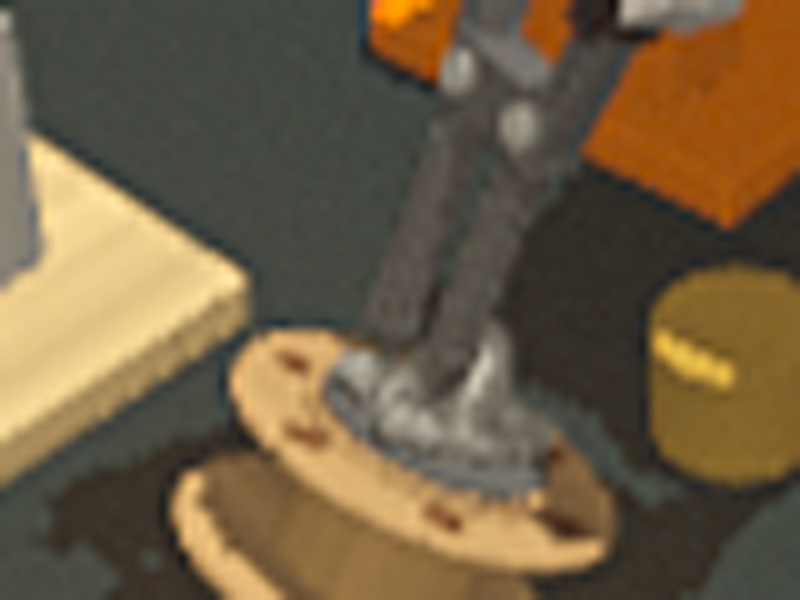

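Emit:
play_rows([
  {"claw": 0.606, "linear": [-0.3, 0, -4], "turn": [0, 0, 0]},
  {"claw": 0.606, "linear": [-0.5, 0, -9], "turn": [0, 0, 0]},
  {"claw": 0.606, "linear": [-0.8, 0, -15], "turn": [0, 0, 0]},
  {"claw": 0.606, "linear": [-1, 0, -22], "turn": [0, 0, 0]},
  {"claw": 0.606, "linear": [-1.5, 0, -30], "turn": [0, 0, 0]},
  {"claw": 0.606, "linear": [-1.5, 0, -30], "turn": [0, 0, 0]},
])

```text
time_s: 14.68
ee_pos: [0.5365, -0.0345, 0.2684]
eef_rot: [3.14, 0.562, 2.865]
force: [-0.2, 0.1, -1.5]
grip_width: 0.0572
```

```bash
python3 st.py 17
```

```text
0.05740903464999294 along tool [-0.58  0.15 -0.58] [ 0.07316681  0.34375464 -0.0334042 ] [3.13987536 0.56128766 2.8655879 ]
w17a.png scale 7.5
s17a.png scale 10.0
[-10.02  -0.74 -11.9 ] (array([-0.5,  0.1, -0.7]), array([ 0.0016,  0.0022, -0.0001]))
```

View pics/w17a.png

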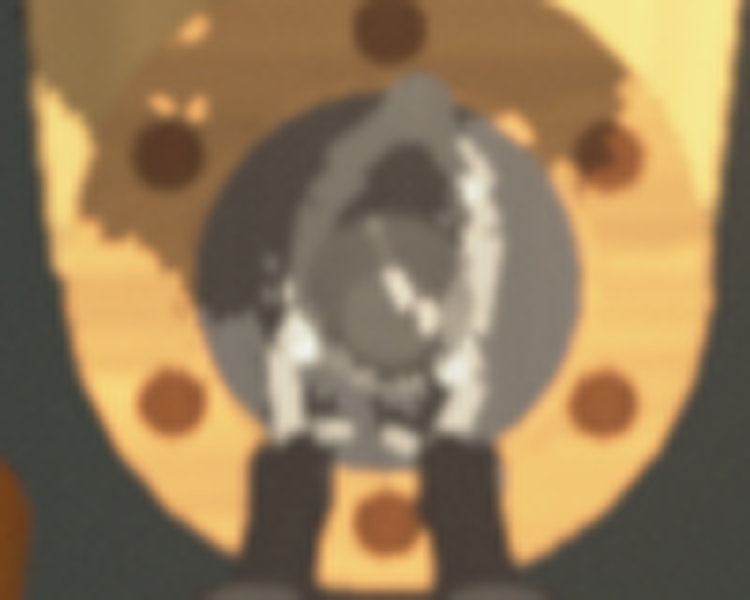

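View pics/s17a.png

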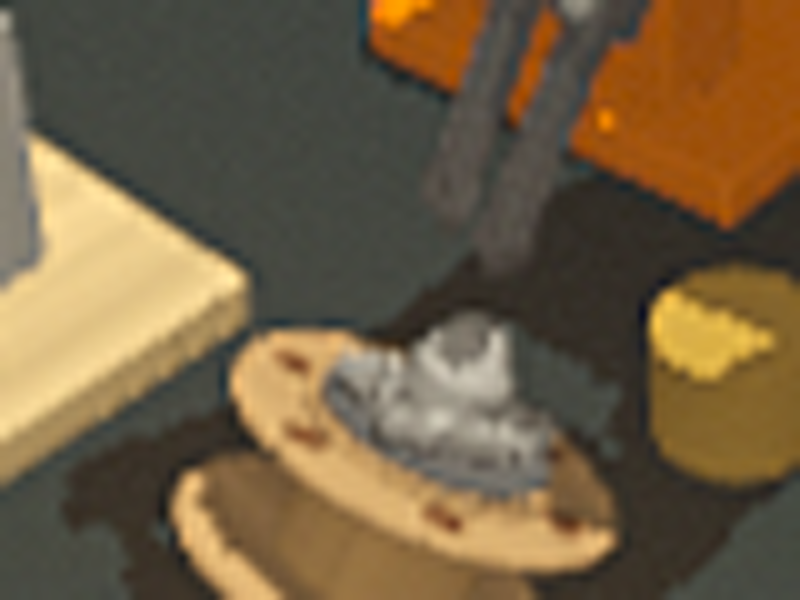

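View pics/w17.png

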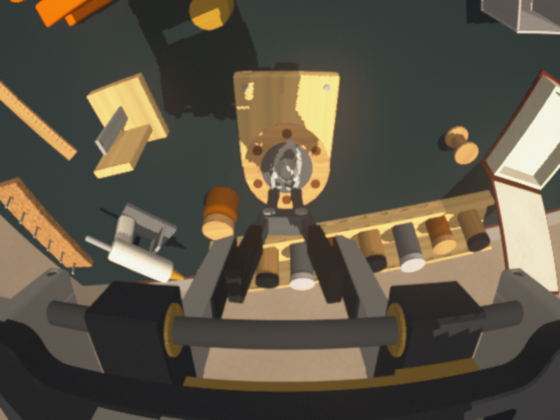

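```bash
python3 - <<'E'
from ev import *
ev('17',[(390,28),(610,155),(604,403),(385,522),(172,403),(168,155)],[0,1,2,3,4,5],[('apex out',(420,75),.005),('apex in',(410,145),.0025),('L',(295,280),.005),('R',(500,250),.005),('endL',(285,440),.004),('endR',(460,435),.004),('tip',(380,318),.024)],(235,130,7.5))
E
```

```text
[2.77500e+01 3.00000e+00 1.47270e+02 3.13816e+03] 0.28
apex out in seat frame (x flipped to tool) [28.3  4.1  7. ]
apex in in seat frame (x flipped to tool) [18.8  2.8  4.5]
L in seat frame (x flipped to tool) [  1.1 -12.4   7. ]
R in seat frame (x flipped to tool) [ 5.1 14.7  7. ]
endL in seat frame (x flipped to tool) [-21. -14.   6.]
endR in seat frame (x flipped to tool) [-20.3   9.6   6. ]
tip in seat frame (x flipped to tool) [-0.7 -1.2 26. ]
```

```bash
python3 - <<'E'
from h import *
print(rel([.465,.269,.32],down(3.11)))
print(rel([.465,.15,.32],down(3.0)))
E
```

```text
(array([ 100.5,  272.8, -124.5]), array([-0.067 ,  0.5581, -0.2376]))
(array([  73. ,  158.3, -107.5]), array([-0.0361,  0.56  , -0.1305]))
```

Emit:
play_rows([
  {"claw": 0.45, "linear": [0, 0, -10], "turn": [0, 0, 0]},
  {"claw": 0.3, "linear": [0, 0, -25], "turn": [0, 0, 0]},
  {"claw": 0, "linear": [0, 0, -40], "turn": [0, 0, 0]},
  {"claw": 0, "linear": [0, 0, -40], "turn": [0, 0, 0]},
], force=20)

```text
time_s: 15.28
ee_pos: [0.5159, -0.0287, 0.3032]
eef_rot: [3.139, 0.563, 2.865]
force: [0.8, 0.3, -1.0]
grip_width: 0.0357
```

```bash
python3 - <<'E'
from h import *
print(get_obs()['grip_width'],rel([.465,.269,.32],down(3.11)))
im=vision.camera('wrist');cv2.imwrite('pics/w18.png',im)
E
```

```text
0.03571769866458741 (array([101.1, 272.7, -83.1]), array([-0.0667,  0.5608, -0.2374]))
```

View pics/w18.png

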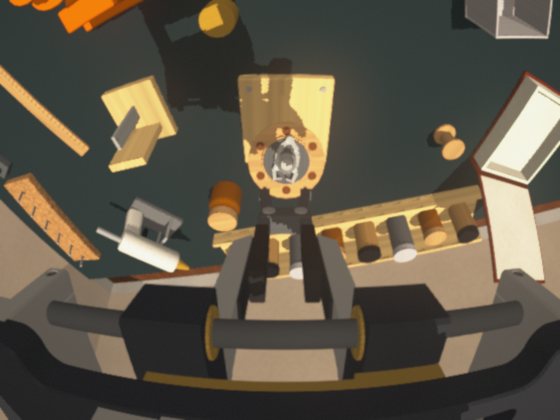

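Pliers held, ring left on the spindle. Moving over the tin.

Emit:
play_rows([
  {"claw": 0, "linear": [5, 30, -30], "turn": [-0.005, 0.05, -0.02]},
  {"claw": 0, "linear": [22, 70, -45], "turn": [-0.015, 0.13, -0.055]},
  {"claw": 0, "linear": [40, 112, -55], "turn": [-0.027, 0.23, -0.097]},
  {"claw": 0, "linear": [58, 155, -65], "turn": [-0.038, 0.32, -0.136]},
  {"claw": 0, "linear": [75, 200, -75], "turn": [-0.05, 0.42, -0.178]},
  {"claw": 0, "linear": [90, 240, -83], "turn": [-0.06, 0.5, -0.212]},
  {"claw": 0, "linear": [101, 273, -83], "turn": [-0.067, 0.561, -0.237]},
  {"claw": 0, "linear": [101, 273, -83], "turn": [-0.067, 0.561, -0.237]},
])

```text
time_s: 16.32
ee_pos: [0.4654, 0.2706, 0.3171]
eef_rot: [-3.141, -0.005, 3.112]
force: [0.9, -0.6, -1.2]
grip_width: 0.0356
```

```bash
python3 - <<'E'
from h import *
T=tcp();np.save('T19.npy',T);im=vision.camera('wrist');cv2.imwrite('pics/w19.png',im)
s=vision.camera('scene');cv2.imwrite('pics/s19.png',s);zoom(s,340,140,140,180,'s19a.png')
print(T.round(3),get_obs()['grip_width'])
E
```

```text
s19a.png scale 3.3333333333333335
[[-1.     0.03  -0.005  0.465]
 [ 0.03   1.    -0.001  0.271]
 [ 0.005 -0.001 -1.     0.317]
 [ 0.     0.     0.     1.   ]] 0.03556530808373974
```

View pics/w19.png

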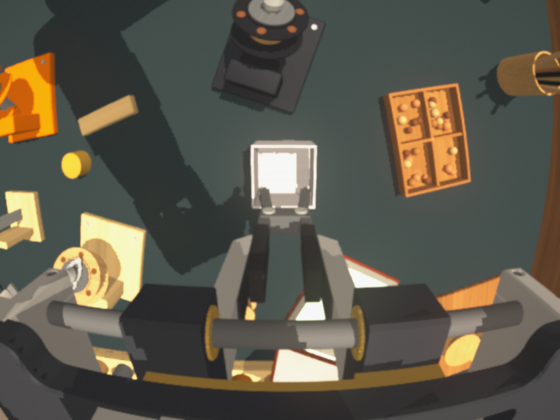

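View pics/s19a.png

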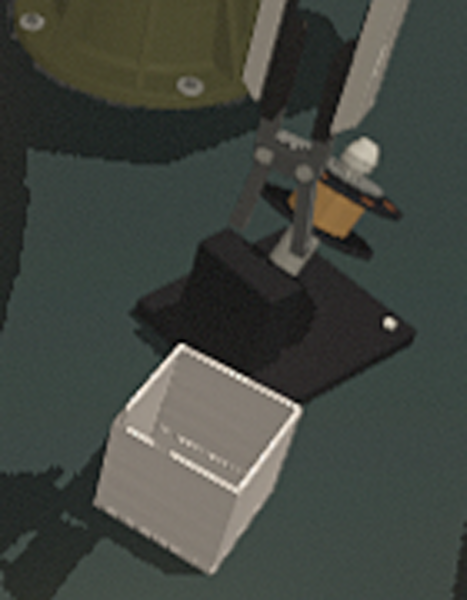

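```bash
python3 - <<'E'
from h import *
T=np.load('T19.npy');f=wray(np.eye(4));F=wray(T)
for p in [(267,189),(303,189),(285,190)]:
    o,d=f(p);print('tips tool',((o+d*(.1-o[2])/d[2])*1e3).round(1))
for p in [(250,142),(316,141),(316,209),(250,209)]:
    o,d=F(p);print('rim',(o+d*(.082-o[2])/d[2]).round(4))
im=cv2.imread('pics/w19.png');zoom(im,240,130,90,90,'w19a.png')
E
```

```text
tips tool [ 15.3 -14.  100. ]
tips tool [ 15.3  17.7 100. ]
tips tool [ 14.4   1.9 100. ]
rim [0.4174 0.2294 0.082 ]
rim [0.4186 0.3135 0.082 ]
rim [0.5087 0.3126 0.082 ]
rim [0.5061 0.2248 0.082 ]
w19a.png scale 6.666666666666667
```

View pics/w19a.png

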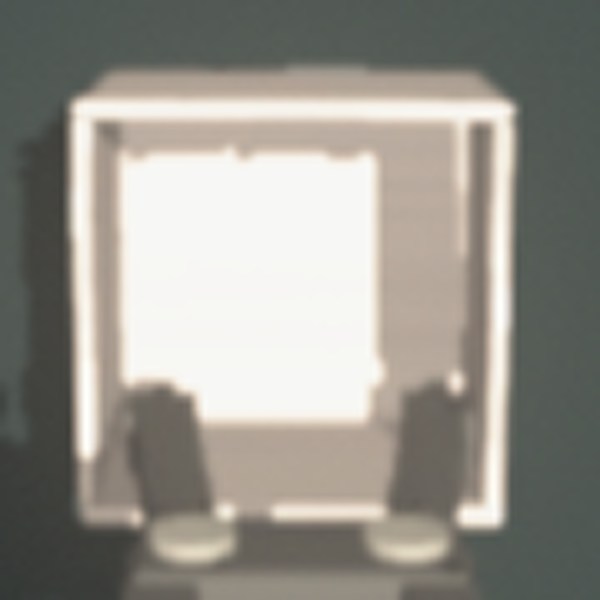

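```bash
python3 - <<'E'
from h import *
print(rel([.485,.268,.31],down(3.112)),rel([.485,.268,.109],down(3.112)))
E
```

```text
(array([-19.6,  -0.4,   8.4]), array([-0.0003, -0.0017, -0.0024])) (array([-20. ,  -0.3, 209.4]), array([-0.0003, -0.0017, -0.0024]))
```

Emit:
play_rows([
  {"claw": 0, "linear": [-19.6, 0, 8], "turn": [0, 0, 0]},
  {"claw": 0, "linear": [-20, 0, 40], "turn": [0, 0, 0]},
  {"claw": 0, "linear": [-20, 0, 80], "turn": [0, 0, 0]},
  {"claw": 0, "linear": [-20, 0, 110], "turn": [0, 0, 0]},
  {"claw": 0, "linear": [-20, 0, 130], "turn": [0, 0, 0]},
  {"claw": 0, "linear": [-20, 0, 130], "turn": [0, 0, 0]},
])

```text
time_s: 17.18
ee_pos: [0.4848, 0.2673, 0.1878]
eef_rot: [-3.14, -0.003, 3.109]
force: [-0.3, -0.3, -1.0]
grip_width: 0.0358
```

```bash
python3 - <<'E'
from h import *
T=tcp();im=vision.camera('wrist');zoom(im,220,110,130,130,'w20a.png');o=get_obs();print(o['force'],o['ee_pos'])
print(rel([.485,.268,.109],down(3.112)))
E
```

```text
w20a.png scale 4.615384615384615
[ 0.09844386 -0.25727531 -0.62748096] [0.48530955 0.26770672 0.18901336]
(array([ 0.2,  0.3, 80. ]), array([-0.0002, -0.001 , -0.0032]))
```

View pics/w20a.png

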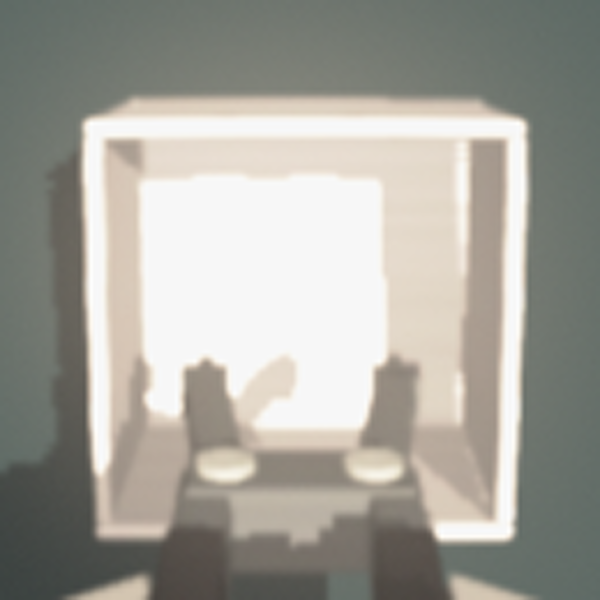

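Tips are inside the rim near the +x wall; lowering to the floor.

Emit:
play_rows([
  {"claw": 0, "linear": [2, 0, 25], "turn": [0, 0, 0]},
  {"claw": 0, "linear": [2, 0, 45], "turn": [0, 0, 0]},
  {"claw": 0, "linear": [2, 0, 60], "turn": [0, 0, 0]},
  {"claw": 0, "linear": [2, 0, 70], "turn": [0, 0, 0]},
  {"claw": 0, "linear": [2, 0, 76], "turn": [0, 0, 0]},
  {"claw": 0, "linear": [2, 0, 79], "turn": [0, 0, 0]},
  {"claw": 0, "linear": [2, 0, 79], "turn": [0, 0, 0]},
])

```text
time_s: 18.1
ee_pos: [0.4833, 0.2678, 0.1102]
eef_rot: [-3.141, -0.001, 3.109]
force: [-0.1, 0.4, -0.8]
grip_width: 0.036
```

```bash
python3 - <<'E'
from h import *
o=get_obs();print(o['force'],o['ee_pos']);im=vision.camera('wrist');zoom(im,200,90,180,180,'w21a.png');s=vision.camera('scene');zoom(s,340,180,140,160,'s21a.png')
E
```

```text
[-0.0882092   0.37225186 -0.77701553] [0.48332035 0.26781504 0.11017931]
w21a.png scale 3.3333333333333335
s21a.png scale 3.75
```

View pics/s21a.png

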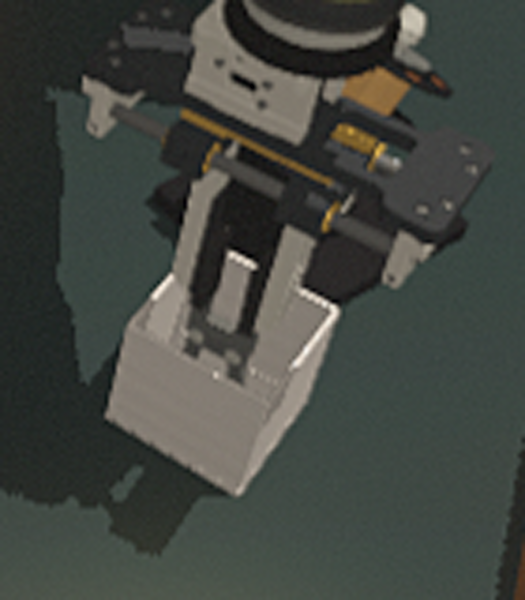

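View pics/w21a.png

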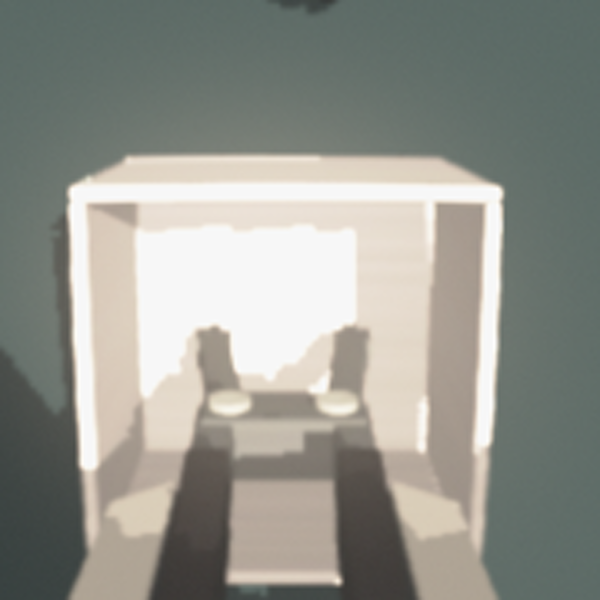

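Emit:
play_rows([
  {"claw": 0, "linear": [0, 0, 1], "turn": [0, 0, 0]},
  {"claw": 0, "linear": [0, 0, 2], "turn": [0, 0, 0]},
  {"claw": 0, "linear": [0, 0, 3], "turn": [0, 0, 0]},
  {"claw": 0, "linear": [0, 0, 3], "turn": [0, 0, 0]},
  {"claw": 0, "linear": [0, 0, 3], "turn": [0, 0, 0]},
])

```text
time_s: 18.82
ee_pos: [0.4834, 0.2679, 0.1074]
eef_rot: [3.142, -0.001, 3.109]
force: [-0.0, -0.4, -0.7]
grip_width: 0.0357
```

Emit:
play_rows([
  {"claw": 0, "linear": [0, 0, 1], "turn": [0, 0, 0]},
  {"claw": 0, "linear": [0, 0, 2], "turn": [0, 0, 0]},
  {"claw": 0, "linear": [0, 0, 3], "turn": [0, 0, 0]},
  {"claw": 0, "linear": [0, 0, 3], "turn": [0, 0, 0]},
  {"claw": 0, "linear": [0, 0, 3], "turn": [0, 0, 0]},
])

```text
time_s: 19.45
ee_pos: [0.4834, 0.2678, 0.1044]
eef_rot: [-3.142, -0.001, 3.109]
force: [-0.5, 0.0, -0.3]
grip_width: 0.0354
```

Emit:
play_rows([
  {"claw": 0, "linear": [0, 0, 1], "turn": [0, 0, 0]},
  {"claw": 0, "linear": [0, 0, 2], "turn": [0, 0, 0]},
  {"claw": 0, "linear": [0, 0, 3], "turn": [0, 0, 0]},
  {"claw": 0, "linear": [0, 0, 4], "turn": [0, 0, 0]},
  {"claw": 0, "linear": [0, 0, 4], "turn": [0, 0, 0]},
])

```text
time_s: 20.08
ee_pos: [0.4852, 0.268, 0.103]
eef_rot: [3.14, 0.005, 3.109]
force: [1.5, -2.6, 19.1]
grip_width: 0.0355
```

Floor contact. Release gently.

Emit:
play_rows([
  {"claw": 0, "linear": [0, 0, -1], "turn": [0, 0, 0]},
  {"claw": 0.5, "linear": [0, 0, -1], "turn": [0, 0, 0]},
  {"claw": 0.6, "linear": [0, 0, -1], "turn": [0, 0, 0]},
  {"claw": 0.8, "linear": [0, 0, -1], "turn": [0, 0, 0]},
  {"claw": 1, "linear": [0, 0, -1], "turn": [0, 0, 0]},
  {"claw": 1, "linear": [0, 0, -1], "turn": [0, 0, 0]},
  {"claw": 1, "linear": [0, 0, -1], "turn": [0, 0, 0]},
])

```text
time_s: 20.95
ee_pos: [0.4852, 0.2681, 0.1041]
eef_rot: [3.14, 0.005, 3.109]
force: [-0.2, 0.5, -0.6]
grip_width: 0.0918
```

```bash
python3 - <<'E'
from h import *
o=get_obs();print(o['force'],o['ee_pos'],o['grip_width']);im=vision.camera('wrist');cv2.imwrite('pics/w22.png',im);s=vision.camera('scene');zoom(s,340,180,140,160,'s22a.png')
E
```

```text
[-0.18163724  0.54109476 -0.63349671] [0.48523433 0.26808662 0.10406634] 0.09177548495456586
s22a.png scale 3.75
```

View pics/s22a.png

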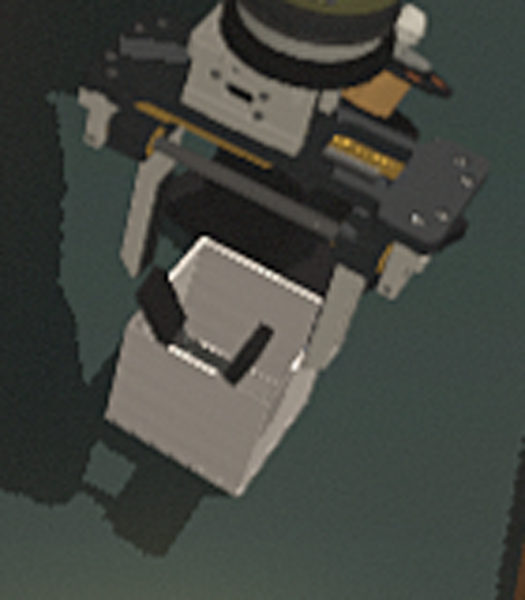

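View pics/w22.png

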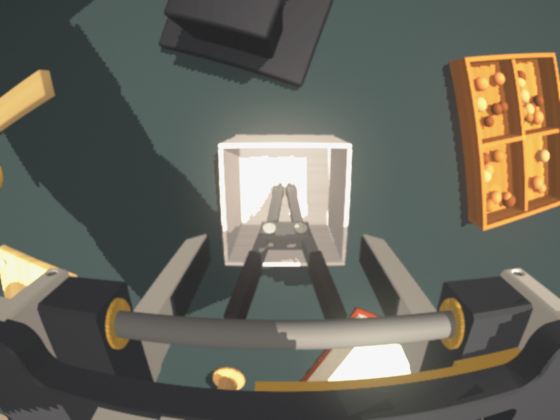

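Emit:
play_rows([
  {"claw": 1, "linear": [0, 0, -15], "turn": [0, 0, 0]},
  {"claw": 1, "linear": [0, 0, -40], "turn": [0, 0, 0]},
  {"claw": 1, "linear": [0, 0, -80], "turn": [0, 0, 0]},
  {"claw": 1, "linear": [0, 0, -125], "turn": [0, 0, 0]},
  {"claw": 1, "linear": [0, 0, -170], "turn": [0, 0, 0]},
  {"claw": 1, "linear": [0, 0, -200], "turn": [0, 0, 0]},
  {"claw": 1, "linear": [0, 0, -200], "turn": [0, 0, 0]},
  {"claw": 1, "linear": [0, 0, -200], "turn": [0, 0, 0]},
])

```text
time_s: 22.05
ee_pos: [0.484, 0.2677, 0.3035]
eef_rot: [3.141, 0.004, 3.109]
force: [0.4, 0.2, -0.3]
grip_width: 0.094
```

```bash
python3 - <<'E'
from h import *
T=tcp();np.save('T23.npy',T);o=get_obs();print(o['force'],o['ee_pos'],o['grip_width']);im=vision.camera('wrist');cv2.imwrite('pics/w23.png',im);s=vision.camera('scene');cv2.imwrite('pics/s23.png',s);t=vision.camera('top');cv2.imwrite('pics/t23.png',t);zoom(s,190,160,250,160,'s23a.png');zoom(im,215,100,150,130,'w23a.png');zoom(t,270,155,60,50,'t23a.png')
E
```

```text
[ 0.42608999  0.21570596 -0.29108521] [0.48397396 0.26766447 0.30349651] 0.09402289205541729
s23a.png scale 3.2
w23a.png scale 4.615384615384615
t23a.png scale 12.0
```

View pics/s23a.png

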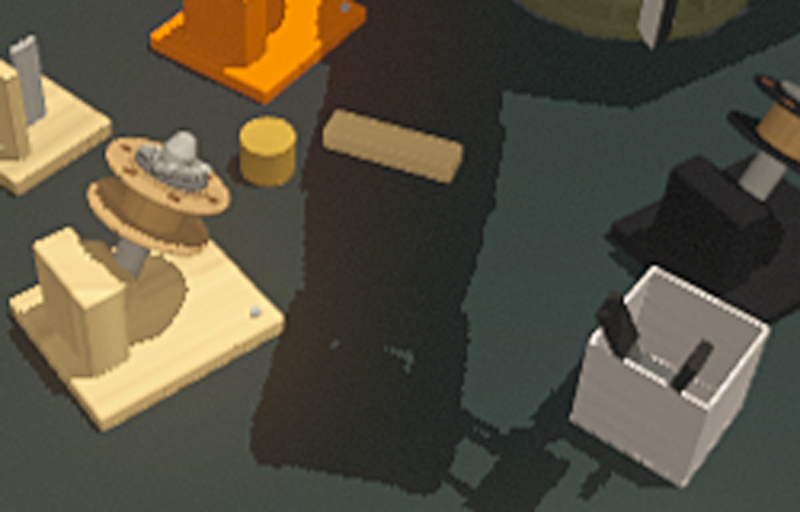

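View pics/w23a.png

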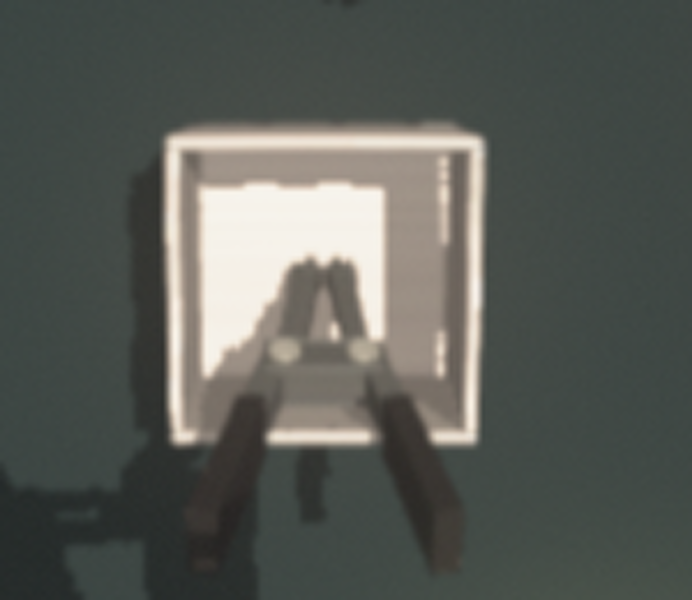

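View pics/t23.png

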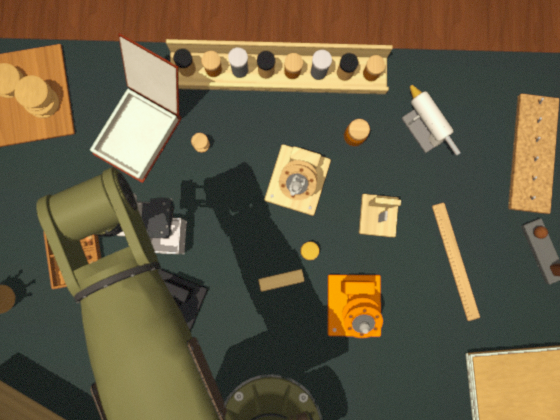

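View pics/t23a.png

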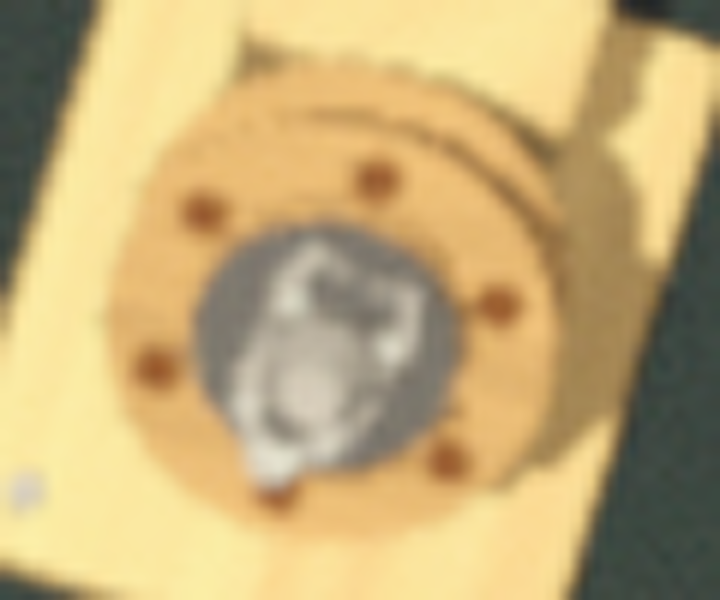

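```bash
python3 -c "
from station import hand_in; print(hand_in())"
```

```text
the job is handed in; nothing more can be done
None
```

The job is handed in at about 22 s of the 72 s allowed. The ring is shut in the spindle's groove on the washer. The pliers stand tips down in the tin, let go, with the arm well clear above.

**What I did**
- I squeezed the pliers on the block, lifted them straight up with the ring spread, and tilted them to the spindle.
- I slid the ring down until it met the washer. The press peaked at about 39 N, and I backed it off to about 9 N before easing the fingers.
- I eased the fingers to about 57 mm, drew the pins out, and lowered the pliers into the tin until they touched the floor (about 19 N). Then I released them.

**Last checks**
- **Ring centring:** as it closed, the ring sat about 5.8 mm off centre, close to the 7 mm limit. It came back to about 3.6 mm as the pins were drawn out, in both the wrist and top views (accuracy about 1–2 mm).
- **Ring seating:** it looks flat on the washer and fully shut in the scene and top pictures. I could not read `ring_l` or the exact height directly.
- **Pliers:** they lean against the tin wall towards +x, at a guess 20–30 degrees, with the tips on the tin floor.
- **Bystanders:** none looks moved in the last top picture. I judged that by eye and did not measure it.

**What disagreed**
- My first camera estimates of the washer's distance along the spindle differed by several mm, so I used contact force to settle when the ring was down.
- I also tried to drag the nearly closed ring back towards centre. That mostly tilted the pliers in the fingers instead, so they went into the tin already leaning slightly.

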